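# Set up the heat-flow stand for a run

## Task

Get the heat-flow stand ready for a run. Prove its earth-leakage breaker, before or after the rest: press the test button so that the lever drops, then lift the lever until it stays latched up. Build the measuring stack on the heater plate, every disc flat and centred on it (one steel meter disc at the bottom, then all the white specimen discs there are, then the other meter disc on top), then lower the hood over the stack and press it straight down until it is fully home and both clips have snapped over its rim, leaving the bottle, the rubber bulb and the beaker standing where they are.

Things in the scene. Friction and masses are not known exactly. Their poses are not given: they have to be found in the camera images.
- plate_top (a point): Centre of the top face of the heat-flow stand's round steel heater plate, axes as the stand's. The flat top is 72 mm across, 66 mm above the bench, on a boss 6 mm high that widens to 82 mm; round it a flat aluminium seat, 114 mm across, 60 mm above the bench, takes the hood's rim.
- stand: Heat-flow stand, fixed, turned up to 0.25 rad; origin on the bench under the plate's centre, z up. White platform 170 mm square, 32 mm high, heater plate in its middle, a steel clip arm (22 mm wide) at the plate's -x and +x sides, 62 to 69 mm from its axis, up to 90 mm above the bench; clear at the plate's +y and -y sides. White console at y = 120 to 246 mm, 140 mm high.
- clip_near (a joint): Sprung clip arm on the stand's near (-x) side, hinged at its foot: 0 = upright against its stop, to 0.45 rad pushed outward. Its sloped nose reaches in to 54 mm from the plate's axis, over the seat. The descending hood's rim meets the slope about 18 mm above its seat and forces the arm out; with the hood home the arm snaps back to 0, nose over the rim.
- clip_far (a joint): The same clip arm on the far (+x) side of the plate. Pressing the hood past both clips takes 10 to 20 N straight down; its own weight does not do it.
- hood: Insulating hood, loose, upright: grey bell open below, 102 mm outside, 87 mm inside, with a steel rim 120 mm across, 6 mm thick at its foot; inner height 85, roof top at 93 mm; on it a black round knob, 34 mm diameter, from 93 to 126 mm. 0.28 to 0.46 kg. Origin: centre of its underside, z up. Fully home, the underside is 60 mm above the bench (6 mm below plate_top), on the plate's axis.
- meter_a: Meter disc: flat bright steel disc, 66 mm diameter, 16 mm thick (larger and thicker than the specimens), 300 g, with one tiny thermocouple hole in its edge, lying flat on the bench. Origin: its centre; z: its axis; either face may be up. Both meter discs are alike.
- meter_b: Meter disc: flat bright steel disc, 66 mm diameter, 16 mm thick (larger and thicker than the specimens), 300 g, with one tiny thermocouple hole in its edge, lying flat on the bench. Origin: its centre; z: its axis; either face may be up. Both meter discs are alike.
- specimen_1: Specimen disc: flat white ceramic disc, 60 mm diameter, 10 mm thick, about 80 g, lying flat on the bench. Origin: its centre; z: its axis; either face may be up. There are 2 to 4 specimens; an absent one is reported as None.
- specimen_2: Specimen disc: flat white ceramic disc, 60 mm diameter, 10 mm thick, about 80 g, lying flat on the bench. Origin: its centre; z: its axis; either face may be up. There are 2 to 4 specimens; an absent one is reported as None.
- specimen_3: Specimen disc: flat white ceramic disc, 60 mm diameter, 10 mm thick, about 80 g, lying flat on the bench. Origin: its centre; z: its axis; either face may be up. There are 2 to 4 specimens; an absent one is reported as None.
- specimen_4: Specimen disc: flat white ceramic disc, 60 mm diameter, 10 mm thick, about 80 g, lying flat on the bench. Origin: its centre; z: its axis; either face may be up. There are 2 to 4 specimens; an absent one is reported as None.
- breaker: Earth-leakage breaker in a grey enclosure 120 by 130 mm, fixed, turned up to 0.3 rad. Its white sloped face looks up and towards the robot: 0.25 rad from level, the +x end higher, at most 82 mm above the bench. Lever on the face's -y half, round test button on its +y half. Origin: centre of the underside; x away from the robot, z up.
- lever (a joint): Black breaker lever. Latched up it reads about 0.1 rad; the stop behind it is at 0. When tripped, a spring throws it down towards the robot to 0.90 rad. To reset, push it up from below (2 N at its end) right to the stop and let go: it stays at about 0.1; let go too early, it falls again.
- lever_pivot (a point): Middle of the lever's hinge line (along the breaker's y), 63 mm above the bench, 3 mm below the white face; axes as the breaker's. The latched lever points about straight up (0.1 rad beyond vertical), the dropped one 0.7 rad from vertical towards the robot.
- lever_tip (a point): Middle of the lever's free end, 58 mm from the hinge line; the lever is a bar 24 mm wide (y) and 10 mm thick.
- test_button (a joint): Travel of the grey round test button, 0 = out, 0.007 m = fully in, inward along the face's normal. Pressing it 3 mm or more (2 N; 3 N fully in) trips the lever; it springs back out.
- button_top (a point): Centre of the outer face of the test button, 22 mm in diameter, 11 mm proud of the white face and 58 mm from the lever's middle; its z axis is the face's normal (0.25 rad from vertical, leaning towards the robot).
- oil_bottle: Amber glass oil sample bottle with a black cap, 64 mm diameter, 130 mm high; origin: centre of the underside. A bystander: leave it standing where it is.
- bulb: Orange rubber-bulb pipette filler, pear-shaped, 62 mm wide, 85 mm high; origin: centre of the underside. A bystander: leave it standing where it is.
- beaker: Glass beaker, 70 mm diameter, 85 mm high; origin: centre of the underside. A bystander: leave it standing where it is.

How it is judged:
By the outcome, as a careful person would: the job done as asked, in the order asked, and still so for the second after the job is handed in, with the robot touching nothing.
Of specimen_1, specimen_2, specimen_3, specimen_4 only 2 to 4 are there at a start; the rules pass over those that are not, and their reading is None.
At some moment in a run one of specimen_1, specimen_2, specimen_3, specimen_4, hood may be knocked a few centimetres aside while the robot is not near it.
Once in a run the grip may slacken for a moment while it holds something.
It also fails if it takes over 210 s, if anything falls off the work surface, if the arm or the gripper's body presses on something with over 40 N, if the wrist force passes 120 N, or if a joint passes its speed limit or range.

## Robot

A 6-joint arm with a two-finger parallel gripper is mounted at the origin on the work surface. World frame = base frame: x ahead of the robot, y to its left, z up, the work surface at z = 0. Lengths are in mm, angles in rad, forces in N, time in s.
With the tool pointing down it reaches from about 275 to 750 mm from the base axis. Payload 10.2 kg.
Tool frame: the origin (TCP) lies at the centre of the arm's flange, where the gripper is bolted on; the fingertips stand 173 mm ahead of it and the grasp point (between the pads) lies 155 mm ahead of it; z points along the fingers, y is the line along which they close (so a half turn about z gives the same grasp; the last joint's range is limited). The gripper opens to 85 mm and grips with 20 to 120 N. Pads are 22 mm wide; open, the fingers measure 114 mm over their backs; the gripper's body (76 mm by 85 mm) begins 54 mm behind the grasp point. The pads swing forward as they close: fully open they stand 13 mm farther back than shut.
Start: joints at [-1.384, 0.313, 1.498, -0, 1.331, -0.223], TCP at [209.162, -481.543, 404.694] pointing down, gripper open.
Joint ranges: [-2.94, 2.94], [-0.97, 2.17], [0.19, 2.56], [-1.23, 4.37], [0.02, 3.11], [-2.88, 2.88]. Speed limits (rad/s): [2.39, 2.39, 3.01, 3.14, 3.14, 3.14].

## Interface

Orientations are given as a unit quaternion [w, x, y, z].
In Python, from rig import ctrl gives the robot as it stands.
- The arm moves only by the shell command python3 steer.py [OPENING] [FORCE], which reads ROWS from standard input. ROWS is a JSON list of rows, 1 to 8 of them, each an object with the fields dx, dy, dz (the shift in units of 5 mm), ax, ay, az (a rotation vector in units of 0.1 rad); a field left out counts as zero; each row is the pose to reach, as a shift and turn from the pose commanded when the command began, along the tool's axes at that moment; what a row does not reach only later rows make up. A row lasts 1/10 s, in which the tool goes at most 50 mm and 0.15 rad, less where a joint would pass 70% of its speed; a pose out of reach is approached as far as the arm can. OPENING is the opening from 0.0 (shut) to 1.0 (fully open), set as the command begins (- or left out keeps the last). The fingers move at their own pace and stop on an object; FORCE is the grip in N (left out, the last holds). Time passes only in rows, so rows that do not move let the fingers close. It prints the time, the measured TCP pose, the force, the opening and the grip force at its end. Input that does not fit is refused with a message, and nothing moves.
- ctrl.sense(): the state, without advancing time (a new reading comes with each control period).
- ctrl.capture(name): name is "scene" or "top" or "wrist"; returns the picture (420x560x3 uint8, red, green, blue); there is no depth.
- ctrl.calibration(name): a dict with "fx", "fy", "cx", "cy" (pixels), "position" and "attitude" of the camera in the world. Camera axes: x right, y down, z forward; pixel columns grow to the right and rows downward; lengths in mm; the calibration is good to about 2 mm. A picture is of the moment at which its call begins: read the wrist's pose just before it. calibration takes no time and is no camera call; for the wrist camera it gives the pose at the moment of the call.
- ctrl.finish_job(): hands the job in; it is judged then, once.
The state is a dict: "time_s": time; "joints": joint angles; "dq": joint speeds; "tau": joint torques, N m; "eef_pos": TCP position; "ee_rot": TCP orientation; "force": force on the tool from outside, world axes, zero at the start; "wrist_torque": the same for the moment, N m; "grip_width": opening from 0.0 (shut) to 1.0 (fully open); "grip_force": force on a finger pad.
Only numpy, scipy, OpenCV 4.12 (cv2) and the standard library are available. Lean on these libraries where they do the work, as an engineer would, in place of code of your own. Each camera call takes 0.05 s, during which the arm holds its last target. There are 200 camera calls.

## Working session

There is one attempt and no reset: what is moved stays moved. The work goes in short steps, Python scripts to look and compute and a shell command to move; the robot and the scene stay as the last step left them, time stands still between calls to the robot, and variables do not carry over. Pictures are saved under pics/ and viewed, at most 14 in all, crops included, and the job is handed in when it is done.

```bash
ls; mkdir -p pics
python3 - <<'E'
from rig import ctrl
import cv2,numpy as np
print(ctrl.sense())
for n in("scene","top"):
    c=ctrl.calibration(n);print(n,c)
    cv2.imwrite(f"pics/{n}0.png",cv2.resize(ctrl.capture(n)[:,:,::-1],None,fx=1.42,fy=1.42,interpolation=cv2.INTER_CUBIC))
print(ctrl.calibration("wrist"))
E
```

```text
pics
rig.py
steer.py
{'time_s': 0.0, 'joints': array([-1.38440201e+00,  3.13437121e-01,  1.49840760e+00,  3.31781415e-05,
        1.33100537e+00, -2.23398861e-01]), 'dq': array([-0.00066037, -0.00062151, -0.00098929,  0.00023281, -0.00032635,
       -0.00095628]), 'tau': array([-1.25930968e-03, -4.12275445e+01, -2.59738111e+01, -3.14544914e-04,
        4.20086624e-03, -4.14848913e-06]), 'eef_pos': array([ 209.15566072, -481.50064984,  404.15262717]), 'ee_rot': array([-6.28316651e-04,  9.79082641e-01,  2.03462005e-01,  2.77413087e-05]), 'force': array([ 0.22816684,  1.07482038, -0.52252411]), 'wrist_torque': array([-0.00209706,  0.01363699, -0.0157067 ]), 'grip_force': 0.0, 'grip_width': 1.0028588628401862}
scene {'fx': 540.2832145331075, 'fy': 540.2832145331075, 'cx': 271.5171913471274, 'cy': 213.12571826892085, 'position': array([1149.13604557, 1065.84122603,  867.1138428 ]), 'attitude': array([-0.11537509,  0.20693938,  0.84984677, -0.47077081])}
top {'fx': 384.96770281147064, 'fy': 384.96770281147064, 'cx': 275.1027957574182, 'cy': 212.09568222358217, 'position': array([421.67258672, -38.73652289, 910.88497152]), 'attitude': array([ 0.05720705, -0.69657089,  0.71277116, -0.05893744])}
{'fx': 362.67943739419536, 'fy': 362.67943739419536, 'cx': 277.7706799517118, 'cy': 214.66511883465253, 'position': array([ 285.34130739, -448.45325535,  372.77093746]), 'attitude': array([ 0.13583607,  0.82533247, -0.54061743, -0.09004262])}
```
View pics/top0.png

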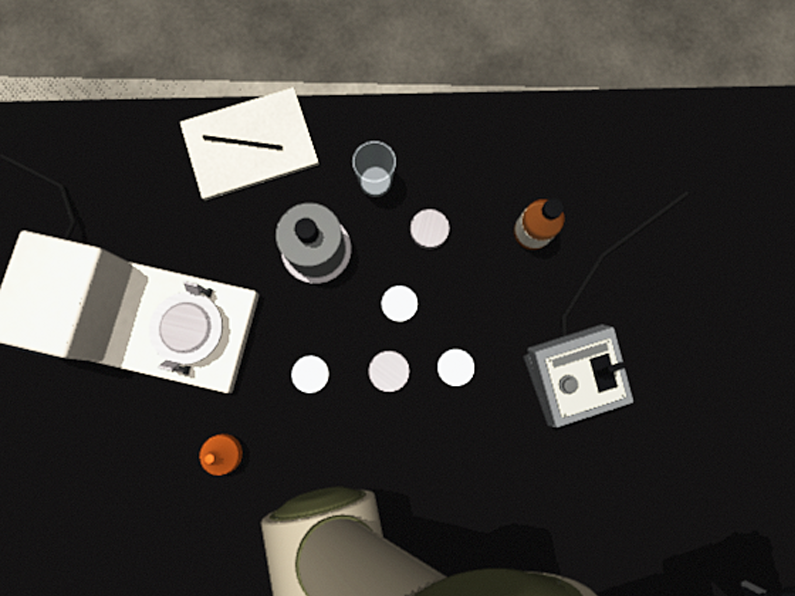

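View pics/scene0.png

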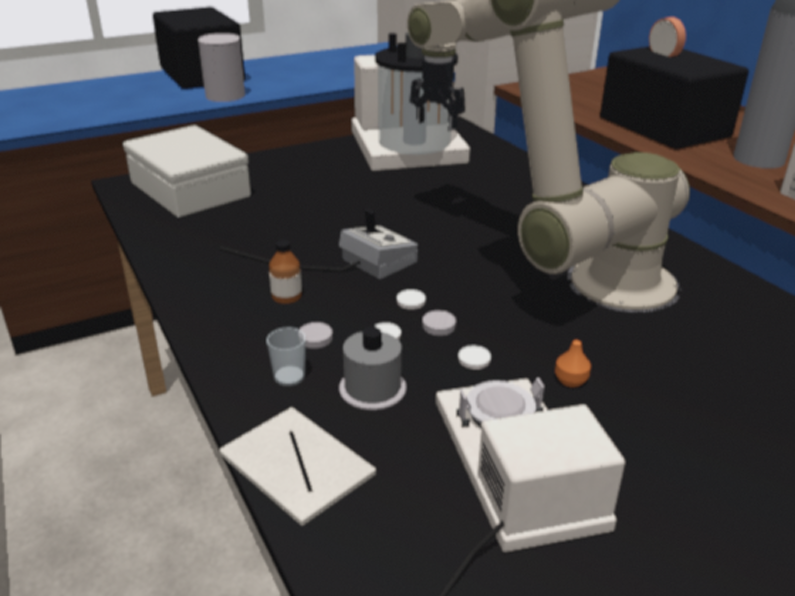

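The top view shows meter discs at (430,228) and (389,371) and three specimens at (399,303), (310,374) and (456,367). It also shows the hood at about (312,240), the plate at (186,327), and the breaker with its button at (569,383) and lever tip at (620,367). In the scene view the discs are at (316,334), (439,321), (474,356), (411,298) and (386,330, partly hidden), and the plate is at (500,402).

Create h.py:
```python
from rig import ctrl
import numpy as np,cv2
from scipy.spatial.transform import Rotation as R
def rot(q): return R.from_quat(np.r_[q[1:],q[0]]).as_matrix()
def ray(c,u,v):
    d=rot(c["attitude"])@np.array([(u-c["cx"])/c["fx"],(v-c["cy"])/c["fy"],1]);return np.array(c["position"]),d/np.linalg.norm(d)
def atz(c,u,v,z):
    p,d=ray(c,u,v);return p+d*(z-p[2])/d[2]
def tri(*rs):
    A=sum(np.eye(3)-np.outer(d,d) for p,d in rs);b=sum((np.eye(3)-np.outer(d,d))@p for p,d in rs)
    x=np.linalg.solve(A,b);return x,[np.linalg.norm(np.cross(x-p,d)) for p,d in rs]
def proj(c,P):
    q=rot(c["attitude"]).T@(np.asarray(P,float)-c["position"]);return np.array([q[0]/q[2]*c["fx"]+c["cx"],q[1]/q[2]*c["fy"]+c["cy"]])
def save(name,img,box=None,f=1.4):
    if box: img=img[box[1]:box[3],box[0]:box[2]]
    cv2.imwrite(f"pics/{name}.png",cv2.resize(img[:,:,::-1],None,fx=f,fy=f,interpolation=cv2.INTER_CUBIC))
def goto(P,yaw=None,ndown=None):
    """print shift/turn in commanded-tool axes to put TCP at P, fingers down, tool y along yaw"""
    s=ctrl.sense();T=rot(s["ee_rot"]);d=T.T@(np.asarray(P,float)-s["eef_pos"])
    o="";
    if yaw is not None:
        y=np.array([np.cos(yaw),np.sin(yaw),0]);y=y if y@T[:,1]>0 else -y
        z=np.array([0,0,-1.]);x=np.cross(y,z);M=np.c_[x,y,z]
        o=R.from_matrix(T.T@M).as_rotvec().round(3)
    print("t",round(s["time_s"],2),"shift",d.round(1),"turn",o,"pos",s["eef_pos"].round(1),"force",s["force"].round(1),"grip",round(s["grip_width"],3),round(float(s["grip_force"]),1))
```

Run:
```python
from h import *
a=ctrl.capture("top");b=ctrl.capture("scene");ca=ctrl.calibration("top");cb=ctrl.calibration("scene")
def blob(img,u,v,thr=120):
    g=(img.min(2)>thr).astype(np.uint8);n,l,st,ce=cv2.connectedComponentsWithStats(g)
    k=l[int(v),int(u)];return (ce[k],st[k]) if k else (np.array([u,v]),None)
k=1.42
for nm,p,q in[("M1",(430,228),(316,334)),("M2",(389,371),(439,321)),("S1",(399,303),(386,330)),("S2",(310,374),(474,356)),("S3",(456,367),(411,298))]:
    (x,s),(y,t)=blob(a,p[0]/k,p[1]/k),blob(b,q[0]/k,q[1]/k)
    P,e=tri(ray(ca,*x),ray(cb,*y));print(nm,x.round(1),s,y.round(1),t,P.round(1),np.round(e,1),"atz",atz(ca,*x,16 if nm[0]=="M" else 10).round(1))
P,e=tri(ray(ca,186/k,327.5/k),ray(cb,500/k,402/k));print("plate",P.round(1),e,atz(ca,186/k,327.5/k,66))
save("t_stand",a,(80,150,200,290),5);save("t_brk",a,(360,215,460,310),6);save("t_hood",a,(180,130,260,210),7)
```

```text
M1 [302.2 160.2] [289 147  28  27 579] [211.4 246.9] [193 227  41  43 617] [ 717.1 -119.1  -31. ] [8.1 8.1] atz [ 695.4 -110.9   16. ]
M2 [273.5 261.1] [260 247  28  29 653] [308.8 225.3] [298 219  23  14 255] [455.6 -36.3  14.8] [0.1 0.1] atz [455.5 -36.3  16. ]
S1 [280.9 213.4] [268 201  26  26 522] [264.3 242.9] [242 227  41  29 640] [579.2 -60.7 -24. ] [7. 7.] atz [567.7 -56.3  10. ]
S2 [217.9 263.1] [205 250  27  27 557] [333.8 250.5] [323 243  23  17 294] [454.1  93.2   8.3] [0. 0.] atz [454.1  92.9  10. ]
S3 [320.6 258.4] [308 246  26  26 544] [289.  209.8] [279 204  21  13 216] [ 459.6 -146.1    8.1] [0. 0.] atz [ 459.6 -145.9   10. ]
plate [528.2 279.2  59.1] [np.float64(0.3600539388278571), np.float64(0.36005393882786363)] [527.67742393 276.44412877  66.        ]
```

Run:
```python
import cv2,numpy as np
a=cv2.imread("pics/t_stand.png");b=cv2.imread("pics/t_brk.png")
print(a.shape,b.shape)
b=cv2.resize(b,None,fx=2/3,fy=2/3)
h=cv2.imread("pics/t_hood.png");h=cv2.resize(h,(400,400))
# stand scale 4, breaker scale 4, hood scale 5 
a=cv2.resize(a,None,fx=.8,fy=.8)
M=np.zeros((600,800,3),np.uint8);M[:a.shape[0],:a.shape[1]]=a
b=b[:300];b=cv2.resize(b,(300,int(b.shape[0]*300/b.shape[1])));M[:b.shape[0],490:790]=b
h=cv2.resize(h,(300,300));M[290:590,490:790]=h;print(b.shape)
cv2.imwrite("pics/mont.png",M)
```

```text
(700, 600, 3) (570, 600, 3)
(225, 300, 3)
```

View pics/mont.png

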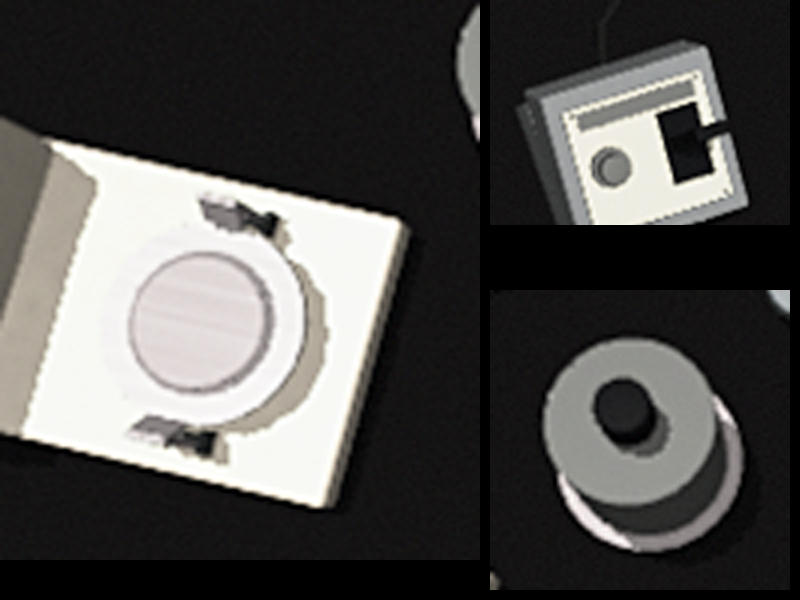

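The stand crop has the plate centre at (199,322) and the platform's right corners at (405,222) and (326,507). In the breaker crop the button is at (612,166), the lever tip at (722,127), and the far edge runs (527,97) to (705,44). The hood's knob top is at (622,410) and its roof centre at (630,420).

Run:
```python
from h import *
c=ctrl.calibration("top")
st=lambda x,y:(80+x/4,150+y/4); br=lambda x,y:(360+(x-490)/3,215+y/3); ho=lambda x,y:(180+(x-490)*80/300,130+(y-290)*80/300)
print("plate",atz(c,*st(199,322),66))
A,B,C=atz(c,*st(405,222),32),atz(c,*st(326,507),32),atz(c,*st(50,140),32)
print("corners",A,B,np.linalg.norm(A-B),"yaw",np.arctan2(*(A-B)[1::-1]),"yaw2",np.arctan2(*(C-A)[1::-1])-np.pi/2)
y=np.arctan2(*(A-B)[1::-1]);print("centre from edge",(A+B)/2+85*np.array([-np.sin(y),np.cos(y),0]))
print("button",atz(c,*br(612,166),72),"levertip",atz(c,*br(722,127),120))
E0,E1=atz(c,*br(527,97),80),atz(c,*br(705,44),80);d=E0-E1;print("brk yaw",np.arctan2(d[1],d[0])-np.pi/2,np.linalg.norm(d),E0,E1)
F0,F1=atz(c,*br(562,112),80),atz(c,*br(700,70),80);d=F0-F1;print("face yaw",np.arctan2(d[1],d[0])-np.pi/2)
print("hood knob",atz(c,*ho(622,408),126),"roof",atz(c,*ho(630,421),93))
s=ctrl.sense();w=ctrl.calibration("wrist");T=rot(s["ee_rot"]);print("cam in tool",T.T@(w["position"]-s["eef_pos"]),(T.T@rot(w["attitude"])).round(3))
```

```text
plate [528.0373221  279.18151939  66.        ]
corners [587.98420577 174.78652095  32.        ] [425.84823097 216.47857823  32.        ] 167.41057901725233 yaw -0.2516896794388481 yaw2 -0.25153529850283096
centre from edge [528.08468269 277.95445505  32.        ]
button [ 427.43708491 -310.02372085   72.        ] levertip [ 451.60770588 -371.41778954  120.        ]
brk yaw 0.26263028117835985 135.97870253549738 [ 477.73691651 -250.11845104   80.        ] [ 513.03991627 -381.43450394   80.        ]
face yaw 0.2675384029804819
hood knob [663.18146472  81.84878413 126.        ] roof [665.32914172  82.21183512  93.        ]
cam in tool [8.30581022e+01 7.24419667e-02 3.14437253e+01] [[ 0.001 -0.947 -0.322]
 [ 1.     0.001 -0.   ]
 [ 0.001 -0.322  0.947]]
```

Run:
```python
from h import *
goto([430,-340,400],.265+np.pi/2)
```

```text
t 0.2 shift [259.  -41.8   4.4] turn [-0.001 -0.     0.145] pos [ 209.1 -481.5  404.4] force [-0.8  0.8  0.7] grip 0.997 0.0
```

Units first: shifts go in units of 5 mm and turns go in units of 0.1 rad. So 259 mm is 51.8, -42 mm is -8.4, 0.145 rad is 1.45.

```bash
echo '[{"dx": 51.8, "dy": -8.4, "az": 1.45}, {"dx": 51.8, "dy": -8.4, "az": 1.45}, {"dx": 51.8, "dy": -8.4, "az": 1.45}, {"dx": 51.8, "dy": -8.4, "az": 1.45}, {"dx": 51.8, "dy": -8.4, "az": 1.45}, {"dx": 51.8, "dy": -8.4, "az": 1.45}, {"dx": 51.8, "dy": -8.4, "az": 1.45}, {"dx": 51.8, "dy": -8.4, "az": 1.45}]' | python3 steer.py 0.0
python3 - <<'E'
from h import *
c=ctrl.calibration("wrist");a=ctrl.capture("wrist");save("w1",a)
goto([430,-340,400],.265+np.pi/2)
np.save("w1.npy",c,allow_pickle=True)
E
```

```text
time_s: 1.0
eef_pos: [429.8, -340.0, 404.5]
ee_rot: [-0.0, 0.991, 0.132, -0.0]
force: [-0.4, -0.2, -0.3]
grip_width: 0.002
grip_force: 0.0
t 1.05 shift [ 0.7 -0.2  4.5] turn [-0.     0.    -0.001] pos [ 429.4 -340.4  404.5] force [-1.   0.7  0.2] grip -0.005 0.0
```

View pics/w1.png

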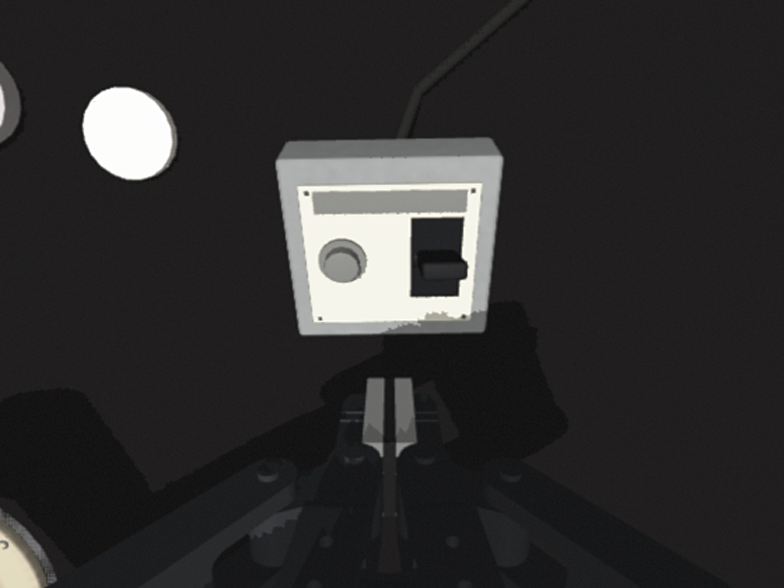

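The wrist view has the button face at (341,263), the lever end at (442,268) and the window at (411–463, 218–297). The shut fingertips are at (390,380).

Run:
```python
from h import *
w=np.load("w1.npy",allow_pickle=True).item();t=ctrl.calibration("top");k=1.4
br=lambda x,y:(360+(x-490)/3,215+y/3)
for n,p,q in[("button",(341,263),(612,166)),("tip",(443,267),(724,127))]:
    P,e=tri(ray(w,p[0]/k,p[1]/k),ray(t,*br(*q)));print(n,P.round(1),np.round(e,1))
    for z in (70,75,80,120): print(z,atz(w,p[0]/k,p[1]/k,z).round(1))
A,B=atz(w,303/k,187/k,80),atz(w,480/k,184/k,80);d=A-B;print("yaw",np.arctan2(d[1],d[0])-np.pi/2, "size",np.linalg.norm(d))
s=ctrl.sense();T=rot(s["ee_rot"]);print("tips px",[(proj(w,s["eef_pos"]+T@np.array([0,0,L]))*k).round(0) for L in(155,173)])
```

```text
button [ 427.1 -310.1   72.6] [0.4 0.4]
70 [ 426.  -310.3   70. ]
75 [ 427.4 -310.5   75. ]
80 [ 428.8 -310.6   80. ]
120 [ 439.9 -311.6  120. ]
tip [ 453.2 -362.3  137.8] [3.6 3.6]
70 [ 440.1 -371.6   70. ]
75 [ 441.3 -370.7   75. ]
80 [ 442.4 -369.8   80. ]
120 [ 451.6 -362.8  120. ]
yaw 0.2827531361751059 size 100.1741584234807
tips px [array([390., 439.]), array([390., 406.])]
```

```bash
python3 - <<'E'
from h import *
goto([428,-310,262],.283+np.pi/2)
E
echo '[{"dx": 1.2, "dy": -6, "az": -0.18}, {"dx": 1.2, "dy": -6, "dz": 12, "az": -0.18}, {"dx": 1.2, "dy": -6, "dz": 22, "az": -0.18}, {"dx": 1.2, "dy": -6, "dz": 28.6, "az": -0.18}, {"dx": 1.2, "dy": -6, "dz": 28.6, "az": -0.18}]' | python3 steer.py
python3 - <<'E'
from h import *
goto([428,-310,244],.283+np.pi/2)
E
```

```text
t 1.05 shift [  6.7 -29.6 142.6] turn [-0.     0.    -0.019] pos [ 429.4 -340.4  404.5] force [-1.   0.7  0.2] grip -0.005 0.0
time_s: 1.55
eef_pos: [426.1, -309.3, 257.3]
ee_rot: [-0.004, 0.99, 0.14, -0.003]
force: [-0.5, -0.1, 0.1]
grip_width: 0.0
grip_force: 0.0
t 1.55 shift [ 1.6  1.3 13.3] turn [-0.009  0.004 -0.002] pos [ 426.1 -309.3  257.3] force [-0.5 -0.1  0.1] grip 0.0 0.0
```

```bash
echo '[{"dx": 0.2, "dz": 1}, {"dx": 0.2, "dz": 1.6}, {"dx": 0.2, "dz": 2.2}, {"dx": 0.2, "dz": 2.2}]' | python3 steer.py; echo '[{"dz": 0.4}, {"dz": 0.8}, {"dz": 0.8}]' | python3 steer.py
```

```text
time_s: 1.95
eef_pos: [429.2, -309.4, 251.9]
ee_rot: [0.001, 0.99, 0.141, 0.001]
force: [1.8, -0.9, 2.8]
grip_width: -0.001
grip_force: 1.0
time_s: 2.25
eef_pos: [428.8, -308.9, 246.5]
ee_rot: [-0.0, 0.99, 0.141, -0.0]
force: [1.0, -1.0, 2.6]
grip_width: 0.0
grip_force: 1.4
```

In the tool's units: 2 mm is 0.4, -155 mm is -31.

```bash
echo '[{"dz": 0.4}, {"dz": 0.4}, {"dz": -4}, {"dz": -14}, {"dx": -4, "dy": 3, "dz": -24}, {"dx": -4, "dy": 6, "dz": -31}, {"dx": -4, "dy": 6, "dz": -31}, {"dx": -4, "dy": 6, "dz": -31}]' | python3 steer.py
python3 - <<'E'
from h import *
c=ctrl.calibration("wrist");a=ctrl.capture("wrist");save("w2",a,(130,60,400,300),2)
goto([430,-340,400],.283+np.pi/2)
np.save("w2.npy",c,allow_pickle=True)
E
```

```text
time_s: 3.05
eef_pos: [417.9, -343.4, 401.3]
ee_rot: [-0.0, 0.99, 0.141, -0.0]
force: [-0.0, 0.0, -0.1]
grip_width: 0.001
grip_force: 0.0
t 3.1 shift [12.5  0.3  0.4] turn [-0.002  0.001 -0.   ] pos [ 417.9 -343.1  400.4] force [-0.2  0.  -0.9] grip -0.001 0.0
```

View pics/w2.png

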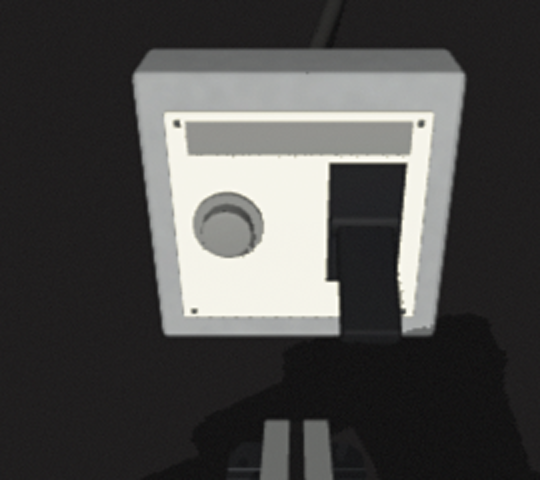

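The lever has dropped: its free end is at (371,333) in the crop and the button is back out at (228,228).

Run:
```python
from h import *
w=np.load("w2.npy",allow_pickle=True).item()
print(atz(w,130+371/2,60+333/2,107))
goto([374,-384,272],.283+np.pi/2)
```

```text
[ 410.53479061 -375.78931614  107.        ]
t 3.1 shift [-53.4  27.3 128.4] turn [-0.002  0.001 -0.   ] pos [ 417.9 -343.1  400.4] force [-0.2  0.  -0.9] grip -0.001 0.0
```

```bash
echo '[{"dx": -10.8, "dy": 5.4, "dz": 4}, {"dx": -10.8, "dy": 5.4, "dz": 13}, {"dx": -10.8, "dy": 5.4, "dz": 22}, {"dx": -10.8, "dy": 5.4, "dz": 25.6}, {"dx": -10.8, "dy": 5.4, "dz": 25.6}, {"dx": -10.8, "dy": 5.4, "dz": 25.6}]' | python3 steer.py
echo '[{"dx": 3}, {"dx": 5.6}, {"dx": 7.2}, {"dx": 8.8}, {"dx": 10.4}, {"dx": 11.6}, {"dx": 11.6}]' | python3 steer.py
echo '[{"dx": 0.4}, {"dx": 0.8}, {"dx": 1.2}, {"dx": 1.2}]' | python3 steer.py
```

```text
time_s: 3.7
eef_pos: [373.9, -384.2, 273.6]
ee_rot: [-0.001, 0.99, 0.141, -0.0]
force: [-0.3, 0.4, 0.6]
grip_width: -0.001
grip_force: 0.0
time_s: 4.4
eef_pos: [430.6, -367.5, 273.8]
ee_rot: [0.0, 0.99, 0.142, 0.0]
force: [0.6, 0.4, -0.7]
grip_width: -0.0
grip_force: 0.0
time_s: 4.8
eef_pos: [435.3, -366.5, 273.5]
ee_rot: [-0.0, 0.99, 0.141, -0.0]
force: [-1.7, 0.9, -0.0]
grip_width: 0.001
grip_force: 0.5
```

In the tool's units: 4 mm is 0.8, 2 mm is 0.4.

```bash
echo '[{"dx": 0.4}, {"dx": 0.8}, {"dx": 0.8}]' | python3 steer.py;echo '[{"dx": 0.4}, {"dx": 0.6}, {"dx": 0.6}]' | python3 steer.py
```

```text
time_s: 5.1
eef_pos: [437.6, -366.1, 273.4]
ee_rot: [-0.001, 0.99, 0.141, -0.003]
force: [-16.3, -3.6, 3.5]
grip_width: 0.001
grip_force: 8.4
time_s: 5.4
eef_pos: [439.0, -366.0, 273.4]
ee_rot: [-0.001, 0.99, 0.141, -0.006]
force: [-30.9, -6.7, 7.0]
grip_width: 0.0
grip_force: 15.9
```

Firm stop reached. Now I'll back off, rise and verify.

```bash
echo '[{"dx": -2}, {"dx": -5}, {"dx": -8, "dz": -6}, {"dx": -6, "dy": -2, "dz": -15}, {"dx": -4, "dy": -4, "dz": -24}, {"dx": -4, "dy": -4, "dz": -26}, {"dx": -4, "dy": -4, "dz": -26}]' | python3 steer.py 1.0
python3 - <<'E'
from h import *
c=ctrl.calibration("wrist");a=ctrl.capture("wrist");save("w3",a,(130,60,400,300),1.5)
goto([460,-146,260],.283+np.pi/2)
goto([456,-36,260],.283+np.pi/2)
E
```

```text
time_s: 6.1
eef_pos: [417.0, -350.9, 405.2]
ee_rot: [0.002, 0.99, 0.141, 0.001]
force: [-1.1, 0.7, -0.6]
grip_width: 1.0
grip_force: 0.0
t 6.15 shift [  98.7 -184.9  143.2] turn [ 0. -0. -0.] pos [ 416.8 -351.   403.3] force [-0.3  0.6 -0.6] grip 0.999 0.0
t 6.15 shift [ 125.5 -291.6  143.2] turn [ 0. -0. -0.] pos [ 416.8 -351.   403.3] force [-0.3  0.6 -0.6] grip 0.999 0.0
```

View pics/w3.png

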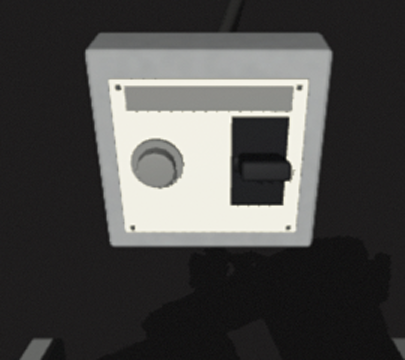

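The lever is latched up again, with its end seen end-on at (266,170) in the crop. On to the discs.

```bash
cat >> h.py <<'E'
def discs(zs=10,zm=16):
    a=ctrl.capture("top");c=ctrl.calibration("top");g=(a.min(2)>110).astype(np.uint8)
    n,l,st,ce=cv2.connectedComponentsWithStats(g)
    for k in range(1,n):
        if 350<st[k][4]<900 and 20<st[k][2]<36 and 20<st[k][3]<36:
            spec=a[l==k].mean()>235 
            print("S" if spec else "M",st[k][4],round(a[l==k].mean()),atz(c,*ce[k],zs if spec else zm).round(1)[:2])
SY=-.25+np.pi/2
E
python3 - <<'E'
from h import *
discs();goto([455.5,-36.3,300],SY);print(ctrl.sense()["joints"].round(2))
E
```

```text
M 582 215 [ 695.4 -111. ]
S 524 243 [567.8 -56.3]
M 654 226 [455.6 -36.3]
S 545 246 [ 459.5 -146. ]
S 558 244 [454.1  92.9]
t 6.2 shift [ 125.  -291.4  102.7] turn [-0.002  0.001  0.532] pos [ 416.8 -351.1  402.2] force [-0.4  0.6  0.2] grip 1.002 0.0
[-0.92  0.36  1.44  0.    1.34  0.37]
```

```bash
echo '[{"dx": 8, "dy": -18, "dz": 2, "az": 1.4}, {"dx": 12.4, "dy": -29, "dz": 6, "az": 2.8}, {"dx": 16.6, "dy": -39, "dz": 10, "az": 4.2}, {"dx": 20.8, "dy": -48.6, "dz": 15, "az": 5.32}, {"dx": 25, "dy": -58.2, "dz": 20.6, "az": 5.32}, {"dx": 25, "dy": -58.2, "dz": 20.6, "az": 5.32}, {"dx": 25, "dy": -58.2, "dz": 20.6, "az": 5.32}]' | python3 steer.py
python3 - <<'E'
from h import *
c=ctrl.calibration("wrist");a=ctrl.capture("wrist");save("w4",a)
g=(a.min(2)>110).astype(np.uint8);n,l,st,ce=cv2.connectedComponentsWithStats(g)
for k in range(1,n):
    if st[k][4]>600: print(st[k],ce[k].round(1),atz(c,*ce[k],16).round(1))
goto([455.5,-36.3,300],SY)
E
```

```text
time_s: 6.9
eef_pos: [455.1, -34.4, 297.9]
ee_rot: [-0.001, 0.992, -0.124, -0.002]
force: [0.3, 0.1, -0.3]
grip_width: 0.998
grip_force: 0.0
[   0    0   87   36 1104] [43.4 20.2] [610.1  75.6  16. ]
[ 223    0   94   87 6823] [269.7  39.8] [565.3 -56.8  16. ]
[ 386  122   86   84 5616] [428.6 163.3] [ 462.9 -144.2   16. ]
[ 237  165   90   85 5968] [281.7 206.5] [457.2 -37.6  16. ]
[  81  210   79   72 4362] [120.2 245.9] [456.8  87.7  16. ]
t 6.95 shift [ 1.8  4.5 -3.9] turn [-0.002  0.008  0.003] pos [454.8 -31.5 296.1] force [-2.5  2.9 -2.5] grip 1.002 0.0
```

```bash
echo '[{}, {}, {}]' | python3 steer.py
python3 - <<'E'
from h import *
goto([456,-36.6,171],SY)
E
```

```text
time_s: 7.25
eef_pos: [456.0, -37.7, 300.7]
ee_rot: [0.0, 0.992, -0.125, 0.0]
force: [0.1, -0.8, 0.7]
grip_width: 0.998
grip_force: 0.0
t 7.25 shift [ -0.3  -1.1 129.7] turn [ 0.    -0.    -0.001] pos [456.  -37.7 300.7] force [ 0.1 -0.8  0.7] grip 0.998 0.0
```

```bash
echo '[{"dy": -0.2, "dz": 8}, {"dy": -0.2, "dz": 16}, {"dy": -0.2, "dz": 23}, {"dy": -0.2, "dz": 25.8}, {"dy": -0.2, "dz": 25.8}]' | python3 steer.py
echo '[{}, {}, {}, {}, {}, {}]' | python3 steer.py 0.5 45
```

```text
time_s: 7.75
eef_pos: [455.8, -36.5, 170.3]
ee_rot: [-0.0, 0.992, -0.125, -0.002]
force: [-0.0, -0.0, 1.0]
grip_width: 1.002
grip_force: 0.0
time_s: 8.35
eef_pos: [456.6, -36.2, 173.3]
ee_rot: [0.001, 0.992, -0.124, 0.001]
force: [-3.2, -1.7, 5.9]
grip_width: 0.75
grip_force: 48.4
```

In the tool's units: -120 mm is -24, -90 mm is -18.

```bash
echo '[{"dz": -2}, {"dz": -8}, {"dz": -18}, {"dz": -24}, {"dz": -24}, {"dz": -24}]' | python3 steer.py
python3 - <<'E'
from h import *
c=ctrl.calibration("wrist");a=ctrl.capture("wrist");save("w5",a)
goto([528,278.5,300],SY)
E
```

```text
time_s: 8.95
eef_pos: [455.8, -35.6, 292.1]
ee_rot: [0.0, 0.992, -0.124, 0.001]
force: [-0.3, 0.9, -3.6]
grip_width: 0.747
grip_force: 51.7
t 9.0 shift [  -7.5 -322.2   -8.8] turn [-0.     0.001  0.001] pos [455.7 -35.5 291.2] force [-0.6 -0.1 -4.4] grip 0.751 51.7
```

View pics/w5.png

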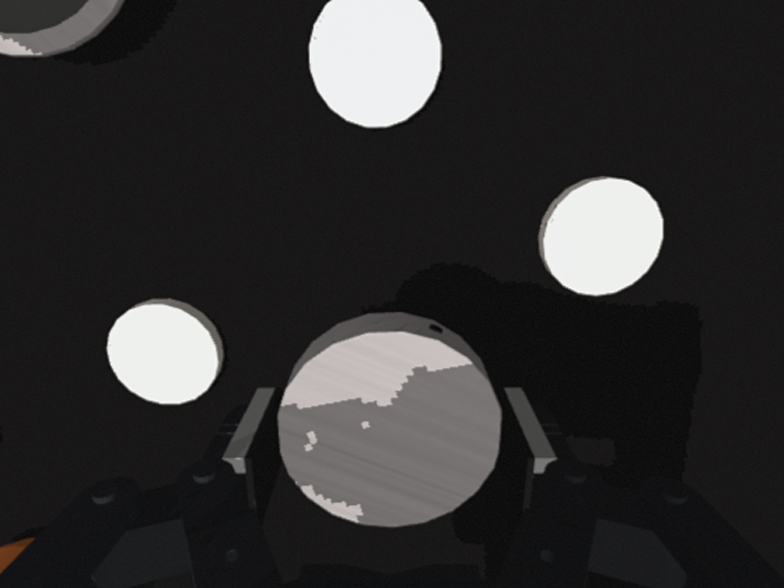

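The meter disc is held flat between the pads, its top face centred at about (390,429). I'll carry it past the stand and measure the plate on the way.

In the tool's units: -85 mm is -17, -30 mm is -6.

```bash
echo '[{"dx": -2, "dy": -9, "dz": -3}, {"dx": -5, "dy": -19, "dz": -6}, {"dx": -9, "dy": -29, "dz": -8}, {"dx": -13, "dy": -39, "dz": -8}, {"dx": -17, "dy": -48, "dz": -8}, {"dx": -19.6, "dy": -58, "dz": -8}, {"dx": -19.6, "dy": -64.4, "dz": -8}, {"dx": -19.6, "dy": -64.4, "dz": -8}]' | python3 steer.py
echo '[{}, {}, {}]' | python3 steer.py
python3 - <<'E'
from h import *
c=ctrl.calibration("wrist");a=ctrl.capture("wrist");save("w6",a)
np.save("w6.npy",c,allow_pickle=True)
goto([528,278.5,300],SY)
print((proj(c,[528,278.5,66])*1.4).round())
E
```

```text
time_s: 9.8
eef_pos: [440.0, 304.4, 329.7]
ee_rot: [0.0, 0.993, -0.122, -0.001]
force: [-1.1, 0.3, -3.2]
grip_width: 0.747
grip_force: 51.9
time_s: 10.1
eef_pos: [440.8, 299.5, 331.3]
ee_rot: [0.0, 0.992, -0.125, -0.0]
force: [0.3, -0.5, -2.9]
grip_width: 0.747
grip_force: 51.9
t 10.15 shift [89.7 -1.3 31.5] turn [ 0.     0.    -0.001] pos [440.9 299.5 331.5] force [ 0.  -0.1 -2.6] grip 0.749 51.9
[386. 111.]
```

View pics/w6.png

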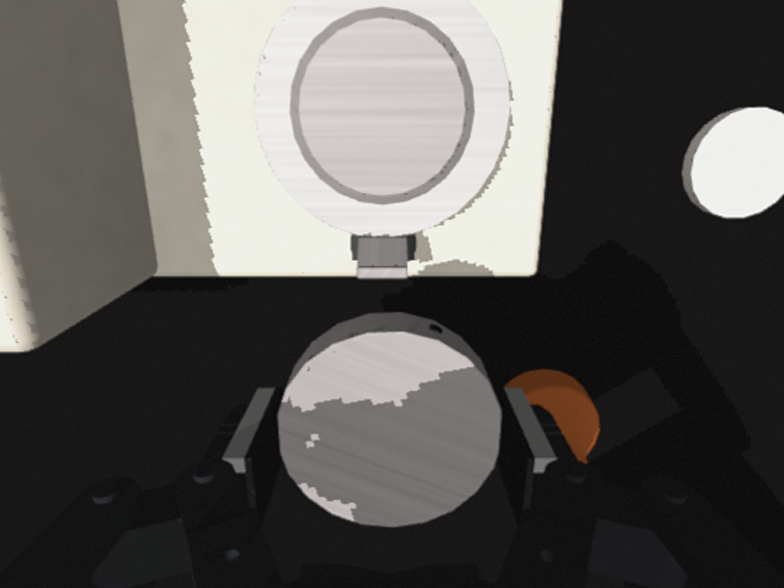

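The plate's flat top spans columns 299–465 and rows 17–196, centred at about (382,106), and the stand edge is parallel to the image rows.

```bash
cat >> h.py <<'E'
from scipy.optimize import least_squares
def circ(c,box,z,r,p0,k=1.4,free=False):
    """fit horizontal circle radius r at height z (world) to image box l,r,t,b (scaled by k)"""
    t=np.linspace(0,2*np.pi,181)
    def f(p):
        q=np.array([proj(c,[p[0]+r*np.cos(u),p[1]+r*np.sin(u),p[2] if free else z]) for u in t])*k
        return np.array([q[:,0].min(),q[:,0].max(),q[:,1].min(),q[:,1].max()])-box
    s=least_squares(f,[*p0,z] if free else p0);return s.x.round(1),s.fun.round(1)
E
python3 - <<'E'
from h import *
c=np.load("w6.npy",allow_pickle=True).item()
print("plate",circ(c,[299,465,17,196],66,36,[528,278]),circ(c,[299,465,17,196],66,36,[528,278],free=True))
print("boss",circ(c,[290,474,7,204],60,41,[528,278]))
s=ctrl.sense();T=rot(s["ee_rot"])
r,e=circ(c,[279,501,331,527],s["eef_pos"][2]-156,33,s["eef_pos"][:2],free=True)
print("disc in tool",T.T@(r-s["eef_pos"]),e)
E
```

```text
plate (array([528.3, 280.1]), array([-0.5,  0.5,  0.3, -0.3])) (array([528.3, 280.1,  65.7]), array([-0.4,  0.4,  0.4, -0.4]))
boss (array([528.4, 280.1]), array([-0.8,  0.8, -0.5,  0.7]))
disc in tool [ -3.07518759   0.37869017 160.64542584] [-1.1  1.1  1.2 -1.4]
```

```bash
python3 - <<'E'
from h import *
goto([528.2,279.8,244],SY)
E
echo '[{"dx": 9, "dy": -0.6}, {"dx": 17.8, "dy": -0.6}, {"dx": 17.8, "dy": -0.6, "dz": 8}, {"dx": 17.8, "dy": -0.6, "dz": 15}, {"dx": 17.8, "dy": -0.6, "dz": 16.6}, {"dx": 17.8, "dy": -0.6, "dz": 16.6}, {"dx": 17.8, "dy": -0.6, "dz": 16.6}]' | python3 steer.py
python3 - <<'E'
from h import *
goto([528.2,279.8,240],SY)
E
```

```text
t 10.15 shift [89.6 -2.6 87.5] turn [ 0.     0.    -0.001] pos [440.9 299.5 331.5] force [ 0.  -0.1 -2.6] grip 0.749 51.9
time_s: 10.85
eef_pos: [528.1, 281.5, 250.7]
ee_rot: [-0.001, 0.992, -0.124, 0.001]
force: [1.0, -0.3, -3.1]
grip_width: 0.747
grip_force: 51.8
t 10.85 shift [ 0.5  1.6 10.7] turn [-0.002 -0.003  0.001] pos [528.1 281.5 250.7] force [ 1.  -0.3 -3.1] grip 0.747 51.8
```

In the tool's units: 6 mm is 1.2, 5 mm is 1.

```bash
echo '[{"dz": 0.6}, {"dz": 1}, {"dz": 1.2}, {"dz": 1.2}]' | python3 steer.py; echo '[{"dz": 0.2}, {"dz": 0.4}, {"dz": 0.4}]' | python3 steer.py;python3 - <<'E'
from h import *
goto([528.2,279.8,240],SY)
E
```

```text
time_s: 11.25
eef_pos: [527.6, 281.5, 242.8]
ee_rot: [-0.0, 0.992, -0.124, 0.0]
force: [0.2, 0.4, -3.3]
grip_width: 0.744
grip_force: 51.8
time_s: 11.55
eef_pos: [527.6, 281.5, 240.5]
ee_rot: [0.0, 0.992, -0.124, -0.0]
force: [-0.8, 0.0, -2.8]
grip_width: 0.752
grip_force: 51.8
t 11.55 shift [1.  1.5 0.5] turn [0.    0.    0.001] pos [527.6 281.5 240.5] force [-0.8  0.  -2.8] grip 0.752 51.8
```

In the tool's units: 2 mm is 0.4, 1.6 mm is 0.32.

```bash
echo '[{"dx": 0.14, "dy": 0.32, "dz": 0.2}, {"dx": 0.14, "dy": 0.32, "dz": 0.4}, {"dx": 0.14, "dy": 0.32, "dz": 0.4}]' | python3 steer.py; echo '[{"dz": 0.2}, {"dz": 0.2}, {"dz": 0.2}]' | python3 steer.py
```

```text
time_s: 11.85
eef_pos: [528.0, 279.7, 239.4]
ee_rot: [0.0, 0.992, -0.124, 0.0]
force: [-2.2, -0.6, 3.8]
grip_width: 0.749
grip_force: 52.7
time_s: 12.15
eef_pos: [527.9, 279.7, 239.3]
ee_rot: [0.0, 0.992, -0.124, 0.0]
force: [-6.3, -3.7, 12.9]
grip_width: 0.748
grip_force: 53.7
```

```bash
echo '[{"dz": -0.2}, {"dz": -0.2}]' | python3 steer.py; echo '[{}, {}, {}, {}, {"dz": -6}, {"dx": -8, "dz": -12}, {"dx": -17, "dz": -17}, {"dx": -17, "dz": -17}]' | python3 steer.py 1.0; echo '[{}, {}, {}]' | python3 steer.py
python3 - <<'E'
from h import *
c=ctrl.calibration("wrist");a=ctrl.capture("wrist");save("w7",a)
np.save("w7.npy",c,allow_pickle=True)
discs()
goto([567.8,-56.3,300],SY)
E
```

```text
time_s: 12.35
eef_pos: [528.0, 279.7, 239.4]
ee_rot: [0.0, 0.992, -0.124, 0.0]
force: [-3.3, -2.5, 6.2]
grip_width: 0.745
grip_force: 53.0
time_s: 13.15
eef_pos: [442.5, 302.1, 326.9]
ee_rot: [-0.001, 0.992, -0.123, 0.002]
force: [0.1, 0.5, -0.5]
grip_width: 1.004
grip_force: 0.0
time_s: 13.45
eef_pos: [446.3, 300.4, 322.7]
ee_rot: [0.0, 0.992, -0.125, -0.001]
force: [-1.1, 0.1, 0.3]
grip_width: 0.999
grip_force: 0.0
M 582 217 [ 695.4 -111. ]
S 524 244 [567.8 -56.3]
S 549 245 [ 459.5 -146. ]
S 558 244 [454.1  92.9]
t 13.55 shift [206.1 315.5  22.9] turn [ 0.001  0.001 -0.   ] pos [446.2 300.4 322.9] force [ 0.   0.8 -0.3] grip 0.999 0.0
```

View pics/w7.png

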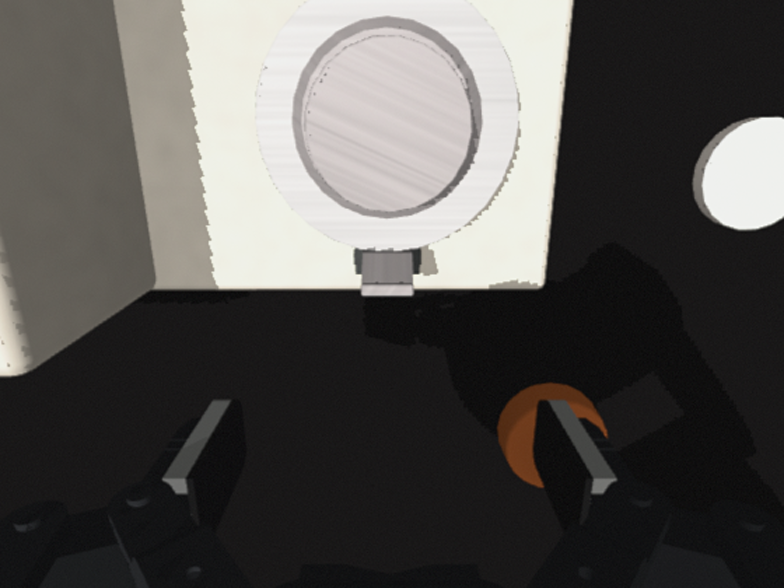

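The disc sits flat on the plate, top face at about 304–474 by 35–212, inside the boss ring at 293–482 by 17–217.

Run:
```python
from h import *
c=np.load("w7.npy",allow_pickle=True).item()
print("boss",circ(c,[293,482,17,217],60,41,[528,278]))
print("disc",circ(c,[304,474,35,212],82,33,[528,278]))
goto([455,92.9,300],SY)
```

```text
boss (array([528.3, 279.9]), array([-1. ,  1. , -1.1,  1.6]))
disc (array([526.3, 279.8]), array([ 0.3, -0.3, -1. ,  1.2]))
t 13.55 shift [ 59.9 198.9  23. ] turn [ 0.001  0.001 -0.   ] pos [446.2 300.4 322.9] force [ 0.   0.8 -0.3] grip 0.999 0.0
```

Units first: shifts go in units of 5 mm and turns go in units of 0.1 rad. So 10 mm is 2, 199 mm is 39.8.

```bash
echo '[{"dx": 3, "dy": 10}, {"dx": 6, "dy": 20, "dz": 1}, {"dx": 9, "dy": 30, "dz": 2}, {"dx": 12, "dy": 39.8, "dz": 4.6}, {"dx": 12, "dy": 39.8, "dz": 12}, {"dx": 12, "dy": 39.8, "dz": 20}, {"dx": 12, "dy": 39.8, "dz": 23}, {"dx": 12, "dy": 39.8, "dz": 23}]' | python3 steer.py
echo '[{}, {}, {}]' | python3 steer.py
python3 - <<'E'
from h import *
discs()
goto([454.4,92.9,174],SY)
E
```

```text
time_s: 14.35
eef_pos: [454.3, 92.6, 206.6]
ee_rot: [0.0, 0.992, -0.125, -0.002]
force: [-0.3, -0.5, 0.1]
grip_width: 0.999
grip_force: 0.0
time_s: 14.65
eef_pos: [454.9, 93.2, 209.7]
ee_rot: [-0.0, 0.992, -0.124, 0.001]
force: [0.6, 0.0, -0.4]
grip_width: 1.0
grip_force: 0.0
M 583 217 [ 695.4 -110.9]
S 524 244 [567.8 -56.3]
S 547 246 [ 459.5 -146. ]
t 14.7 shift [-0.4  0.4 35.5] turn [-0.    -0.002  0.001] pos [454.8  93.2 209.5] force [0.7 0.3 0. ] grip 1.001 0.0
```

In the tool's units: 35 mm is 7, 20 mm is 4.

```bash
echo '[{"dz": 4}, {"dz": 7}, {"dz": 7}, {"dz": 7}]' | python3 steer.py
echo '[{}, {}, {}, {}, {}, {}]' | python3 steer.py 0.4 40
echo '[{"dz": -2}, {"dz": -10}, {"dz": -20}, {"dz": -26}, {"dz": -26}]' | python3 steer.py
python3 - <<'E'
from h import *
goto([528.7,279.8,265],SY)
E
```

```text
time_s: 15.1
eef_pos: [454.8, 93.1, 174.3]
ee_rot: [-0.0, 0.992, -0.124, 0.0]
force: [0.2, 0.4, -0.4]
grip_width: 1.001
grip_force: 0.0
time_s: 15.7
eef_pos: [454.9, 93.1, 175.0]
ee_rot: [-0.0, 0.992, -0.124, 0.001]
force: [-3.5, 0.3, 12.2]
grip_width: 0.672
grip_force: 39.8
time_s: 16.2
eef_pos: [455.1, 93.2, 308.1]
ee_rot: [-0.0, 0.992, -0.124, 0.004]
force: [0.6, 0.0, -0.9]
grip_width: 0.67
grip_force: 43.2
t 16.2 shift [  25.  -198.9   43.7] turn [-0.002 -0.008  0.001] pos [455.1  93.2 308.1] force [ 0.6  0.  -0.9] grip 0.67 43.2
```

In the tool's units: -199 mm is -39.8, -150 mm is -30.

```bash
echo '[{"dx": 1.4, "dy": -10, "dz": -2}, {"dx": 2.6, "dy": -20, "dz": -2}, {"dx": 3.8, "dy": -30, "dz": -1}, {"dx": 5, "dy": -39.8}, {"dx": 5, "dy": -39.8, "dz": 5}, {"dx": 5, "dy": -39.8, "dz": 8.6}, {"dx": 5, "dy": -39.8, "dz": 8.6}]' | python3 steer.py
echo '[{}, {}, {}]' | python3 steer.py
python3 - <<'E'
from h import *
goto([528.7,279.8,259],SY)
E
```

```text
time_s: 16.9
eef_pos: [527.2, 279.9, 257.6]
ee_rot: [0.001, 0.992, -0.124, -0.003]
force: [-1.1, 0.3, 0.0]
grip_width: 0.671
grip_force: 58.8
time_s: 17.2
eef_pos: [528.1, 279.6, 261.7]
ee_rot: [-0.0, 0.992, -0.124, 0.001]
force: [-1.2, 0.0, -0.0]
grip_width: 0.673
grip_force: 59.0
t 17.2 shift [ 0.6 -0.4  2.7] turn [-0.001 -0.001  0.   ] pos [528.1 279.6 261.7] force [-1.2  0.  -0. ] grip 0.673 59.0
```

In the tool's units: 3 mm is 0.6, 2 mm is 0.4.

```bash
echo '[{"dx": 0.1, "dz": 0.4}, {"dx": 0.1, "dz": 0.6}, {"dx": 0.1, "dz": 0.6}]' | python3 steer.py; echo '[{"dz": 0.2}, {"dz": 0.2}, {"dz": 0.2}]' | python3 steer.py; echo '[{"dz": 0.2}, {"dz": 0.2}, {"dz": 0.2}]' | python3 steer.py
```

```text
time_s: 17.5
eef_pos: [528.4, 279.6, 257.6]
ee_rot: [0.0, 0.992, -0.124, -0.0]
force: [0.0, -0.8, -1.4]
grip_width: 0.672
grip_force: 59.0
time_s: 17.8
eef_pos: [528.4, 279.7, 256.7]
ee_rot: [0.0, 0.992, -0.124, -0.0]
force: [-0.4, 0.7, -0.4]
grip_width: 0.671
grip_force: 59.0
time_s: 18.1
eef_pos: [528.4, 279.7, 255.7]
ee_rot: [0.0, 0.992, -0.124, -0.0]
force: [-0.4, 0.0, -0.5]
grip_width: 0.671
grip_force: 59.0
```

In the tool's units: 1 mm is 0.2.

```bash
echo '[{"dz": 0.2}, {"dz": 0.2}, {"dz": 0.2}]' | python3 steer.py; echo '[{"dz": 0.2}, {"dz": 0.2}, {"dz": 0.2}]' | python3 steer.py
python3 - <<'E'
from h import *
a=ctrl.capture("wrist");save("w8",a,f=1.0)
E
```

```text
time_s: 18.4
eef_pos: [528.4, 279.6, 254.7]
ee_rot: [0.0, 0.992, -0.124, -0.0]
force: [0.4, -0.7, -0.4]
grip_width: 0.674
grip_force: 59.0
time_s: 18.7
eef_pos: [528.4, 279.7, 254.1]
ee_rot: [-0.0, 0.992, -0.124, 0.0]
force: [-1.1, -1.4, 4.8]
grip_width: 0.669
grip_force: 59.3
```

View pics/w8.png

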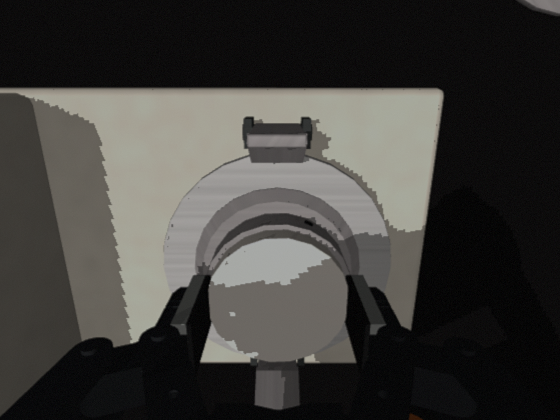

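The specimen rests flat on the meter disc (face centre about (279,297)), pads on both sides. Releasing it and going for the next.

In the tool's units: -0.8 mm is -0.16.

```bash
echo '[{"dz": -0.16}, {"dz": -0.16}, {"dz": -0.16}]' | python3 steer.py; echo '[{}, {}, {}, {}, {"dz": -6}, {"dz": -14}, {"dz": -18}, {"dz": -18}]' | python3 steer.py 1.0
python3 - <<'E'
from h import *
discs()
goto([567.8,-56.3,300],SY)
E
```

```text
time_s: 19.05
eef_pos: [528.4, 279.6, 254.2]
ee_rot: [0.0, 0.992, -0.124, -0.0]
force: [-0.5, 0.3, -1.0]
grip_width: 0.668
grip_force: 59.0
time_s: 19.85
eef_pos: [528.6, 279.8, 347.8]
ee_rot: [-0.001, 0.992, -0.124, 0.003]
force: [-0.2, 0.4, -1.1]
grip_width: 0.999
grip_force: 0.0
S 595 239 [ 697.3 -111.4]
S 529 250 [567.8 -56.3]
S 557 251 [ 459.7 -145.9]
t 19.9 shift [121.  315.9  45.3] turn [-0.001 -0.002  0.001] pos [528.4 279.7 345.4] force [-0.2 -1.  -0.8] grip 0.995 0.0
```

```bash
echo '[{"dx": 3.4, "dy": 9.2}, {"dx": 6.8, "dy": 18.4}, {"dx": 10.2, "dy": 27.6}, {"dx": 13.6, "dy": 36.8}, {"dx": 17.2, "dy": 46, "dz": 2}, {"dx": 20.8, "dy": 55, "dz": 5}, {"dx": 24.2, "dy": 63.2, "dz": 9}, {"dx": 24.2, "dy": 63.2, "dz": 16}]' | python3 steer.py
echo '[{"dz": 6}, {"dz": 10.4}, {"dz": 10.4}, {"dz": 10.4}, {"dz": 10.4}]' | python3 steer.py
python3 - <<'E'
from h import *
discs()
goto([567.8,-56.3,177],SY)
E
```

```text
time_s: 20.7
eef_pos: [568.1, -61.3, 263.6]
ee_rot: [0.001, 0.992, -0.127, 0.001]
force: [0.3, 0.6, -0.5]
grip_width: 0.998
grip_force: 0.0
time_s: 21.2
eef_pos: [568.0, -56.4, 213.5]
ee_rot: [0.0, 0.992, -0.124, 0.001]
force: [0.8, -0.2, 0.6]
grip_width: 0.999
grip_force: 0.0
M 528 196 [ 459.3 -145.3]
t 21.25 shift [-0.3 -0.  36.6] turn [ 0.    -0.002  0.001] pos [568.  -56.4 213.6] force [-0.5 -0.2 -0. ] grip 1.001 0.0
```

In the tool's units: 36 mm is 7.2, 20 mm is 4.

```bash
echo '[{"dz": 4}, {"dz": 7.2}, {"dz": 7.2}, {"dz": 7.2}]' | python3 steer.py
echo '[{}, {}, {}, {}, {}, {}]' | python3 steer.py 0.4 40
echo '[{"dz": -2}, {"dz": -10}, {"dz": -20}, {"dz": -28}, {"dz": -28}]' | python3 steer.py
python3 - <<'E'
from h import *
goto([528.7,279.8,276],SY)
E
```

```text
time_s: 21.65
eef_pos: [568.0, -56.5, 177.5]
ee_rot: [0.0, 0.992, -0.124, 0.001]
force: [0.1, 0.1, -0.2]
grip_width: 0.997
grip_force: 0.0
time_s: 22.25
eef_pos: [569.9, -57.2, 182.4]
ee_rot: [0.001, 0.992, -0.124, 0.006]
force: [-3.8, -0.3, 37.0]
grip_width: 0.401
grip_force: 18.6
time_s: 22.75
eef_pos: [568.3, -56.5, 322.7]
ee_rot: [0.001, 0.992, -0.124, 0.005]
force: [0.1, 0.6, -0.2]
grip_width: 0.399
grip_force: 0.0
t 22.75 shift [-121.8 -316.2   45.2] turn [ 0.001 -0.011  0.001] pos [568.3 -56.5 322.7] force [ 0.1  0.6 -0.2] grip 0.399 0.0
```

The gripper closed past the disc, so something moved or slipped. Looking.

```bash
echo '[{}, {}, {}, {}]' | python3 steer.py 1.0
python3 - <<'E'
from h import *
c=ctrl.calibration("wrist");a=ctrl.capture("wrist");save("w9",a);np.save("w9.npy",c,allow_pickle=True)
discs();goto([568,-56,300],SY)
E
```

```text
time_s: 23.15
eef_pos: [567.7, -56.4, 315.5]
ee_rot: [-0.0, 0.992, -0.124, -0.001]
force: [-0.1, 0.1, -0.1]
grip_width: 1.0
grip_force: 0.0
t 23.25 shift [ 0.2 -0.5 15.9] turn [-0.     0.001  0.001] pos [567.7 -56.4 315.9] force [-0.2  0.6 -0.2] grip 1.003 0.0
```

View pics/w9.png

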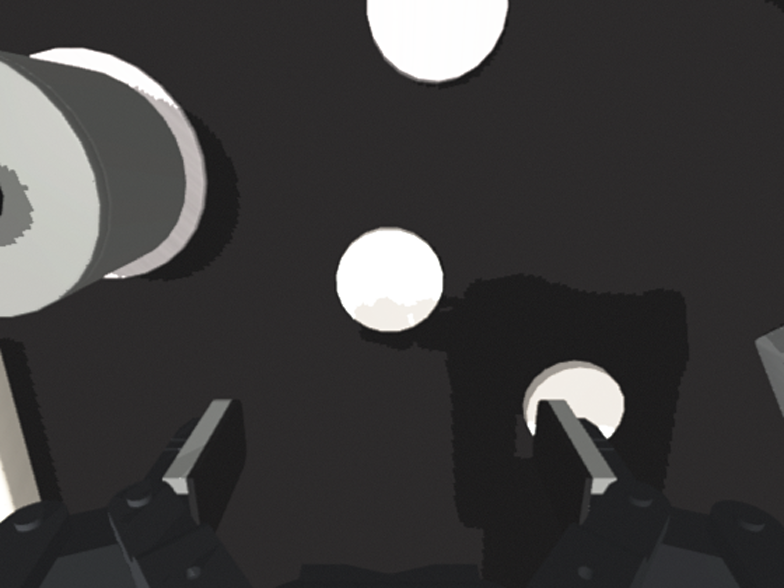

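The light is brighter now. The specimen lies flat at about (389,280), and the meter disc is at the top (437,10).

Run:
```python
from h import *
c=np.load("w9.npy",allow_pickle=True).item()
print(circ(c,[337,443,228,332],10,30,[568,-56]),circ(c,[337,443,228,332],10,30,[568,-56],free=True))
print((proj(c,[567.8,-56.3,10])*1.4).round(1))
```

```text
(array([568., -57.]), array([-0.3,  0.3,  0.8, -0.9])) (array([568.4, -57.1,  11.5]), array([-0.6,  0.6,  0.6, -0.6]))
[388.8 282.3]
```

Going lower this time. The pads were only catching the top of the disc.

In the tool's units: 148 mm is 29.6, 120 mm is 24.

```bash
echo '[{"dz": 8}, {"dz": 16}, {"dz": 24}, {"dz": 29.6}, {"dz": 29.6}, {"dz": 29.6}]' | python3 steer.py
echo '[{}, {}, {}, {}, {}, {}]' | python3 steer.py 0.55 40
```

```text
time_s: 23.85
eef_pos: [568.0, -56.5, 169.2]
ee_rot: [0.0, 0.992, -0.124, 0.0]
force: [0.6, 0.1, 0.2]
grip_width: 0.996
grip_force: 0.0
time_s: 24.45
eef_pos: [568.2, -56.5, 170.6]
ee_rot: [0.0, 0.992, -0.124, 0.001]
force: [-2.1, -0.4, 8.5]
grip_width: 0.681
grip_force: 41.3
```

In the tool's units: -140 mm is -28, -100 mm is -20.

```bash
echo '[{"dz": -2}, {"dz": -10}, {"dz": -20}, {"dz": -28}, {"dz": -28}]' | python3 steer.py
python3 - <<'E'
from h import *
goto([528.7,279.8,274],SY)
E
```

```text
time_s: 24.95
eef_pos: [568.3, -56.5, 315.3]
ee_rot: [0.001, 0.992, -0.124, 0.006]
force: [0.1, -0.4, -1.8]
grip_width: 0.678
grip_force: 43.3
t 24.95 shift [-121.7 -316.2   39.7] turn [ 0.001 -0.012  0.001] pos [568.3 -56.5 315.3] force [ 0.1 -0.4 -1.8] grip 0.678 43.3
```

```bash
echo '[{"dx": -3.4, "dy": -9.2, "dz": -2}, {"dx": -6.8, "dy": -18.4, "dz": -2}, {"dx": -10.2, "dy": -27.6, "dz": -2}, {"dx": -13.8, "dy": -36.8, "dz": -2}, {"dx": -17.2, "dy": -46, "dz": -1}, {"dx": -20.8, "dy": -55}, {"dx": -24.2, "dy": -63.2, "dz": 3}, {"dx": -24.2, "dy": -63.2, "dz": 7.2}]' | python3 steer.py
echo '[{}, {}, {}, {}]' | python3 steer.py
python3 - <<'E'
from h import *
goto([528.7,279.8,264],SY)
E
```

```text
time_s: 25.75
eef_pos: [526.8, 284.2, 272.7]
ee_rot: [-0.001, 0.993, -0.122, 0.001]
force: [0.1, -1.0, -1.2]
grip_width: 0.677
grip_force: 43.4
time_s: 26.15
eef_pos: [528.8, 278.9, 273.6]
ee_rot: [-0.0, 0.992, -0.125, 0.001]
force: [0.2, 0.0, 0.1]
grip_width: 0.679
grip_force: 43.5
t 26.15 shift [-0.3 -0.8  9.6] turn [-0.001 -0.001 -0.   ] pos [528.8 278.9 273.6] force [0.2 0.  0.1] grip 0.679 43.5
```

In the tool's units: 9 mm is 1.8, 7 mm is 1.4.

```bash
echo '[{"dy": -0.1, "dz": 0.8}, {"dy": -0.1, "dz": 1.4}, {"dy": -0.1, "dz": 1.8}, {"dy": -0.1, "dz": 1.8}]' | python3 steer.py; echo '[{"dz": 0.2}, {"dz": 0.2}, {"dz": 0.2}]' | python3 steer.py; echo '[{"dz": 0.2}, {"dz": 0.2}, {"dz": 0.2}]' | python3 steer.py
```

```text
time_s: 26.55
eef_pos: [528.5, 280.1, 263.1]
ee_rot: [0.0, 0.992, -0.124, -0.0]
force: [0.1, 0.3, -0.5]
grip_width: 0.676
grip_force: 43.5
time_s: 26.85
eef_pos: [528.6, 280.2, 262.7]
ee_rot: [-0.0, 0.992, -0.124, 0.0]
force: [-0.6, -0.0, 1.4]
grip_width: 0.679
grip_force: 43.6
time_s: 27.15
eef_pos: [528.5, 280.2, 262.6]
ee_rot: [-0.0, 0.992, -0.124, 0.0]
force: [-3.7, -1.1, 9.0]
grip_width: 0.678
grip_force: 44.4
```

```bash
echo '[{"dz": -0.2}, {"dz": -0.2}]' | python3 steer.py; echo '[{}, {}, {}, {}, {"dz": -6}, {"dx": -6, "dz": -14}, {"dx": -6, "dy": 8, "dz": -14}, {"dx": -6, "dy": 16, "dz": -14}]' | python3 steer.py 1.0
python3 - <<'E'
from h import *
discs()
goto([459.5,-146,300],SY)
E
```

```text
time_s: 27.35
eef_pos: [528.6, 280.2, 262.7]
ee_rot: [-0.0, 0.992, -0.124, 0.0]
force: [-1.4, -1.3, 2.9]
grip_width: 0.679
grip_force: 43.9
time_s: 28.15
eef_pos: [478.8, 209.9, 333.5]
ee_rot: [-0.0, 0.992, -0.123, 0.001]
force: [1.8, -0.4, -0.8]
grip_width: 1.001
grip_force: 0.0
M 586 226 [ 695.6 -111. ]
S 553 248 [ 459.6 -145.9]
t 28.2 shift [ 68.9 345.2  33.4] turn [0.002 0.    0.   ] pos [478.1 205.6 332.7] force [ 3.8 -2.7  0.9] grip 1.0 0.0
```

In the tool's units: 30 mm is 6, 340 mm is 68.

```bash
echo '[{"dx": 2, "dy": 9.6}, {"dx": 4, "dy": 19.2}, {"dx": 6, "dy": 29}, {"dx": 7.8, "dy": 38.6}, {"dx": 9.6, "dy": 48.4}, {"dx": 11.4, "dy": 58, "dz": 2}, {"dx": 13.8, "dy": 68, "dz": 6}, {"dx": 13.8, "dy": 68, "dz": 14}]' | python3 steer.py
echo '[{"dz": 8}, {"dz": 8}, {"dz": 8}, {"dz": 8}]' | python3 steer.py
python3 - <<'E'
from h import *
c=ctrl.calibration("wrist");a=ctrl.capture("wrist")
g=(a.min(2)>150).astype(np.uint8);n,l,st,ce=cv2.connectedComponentsWithStats(g)
for k in range(1,n):
    if st[k][4]>600: print(st[k],ce[k].round(1),atz(c,*ce[k],10).round(1))
goto([459.6,-146,169],SY)
E
```

```text
time_s: 29.0
eef_pos: [463.2, -141.1, 264.0]
ee_rot: [0.002, 0.992, -0.127, 0.004]
force: [0.6, 1.1, -0.5]
grip_width: 0.998
grip_force: 0.0
time_s: 29.4
eef_pos: [463.4, -136.5, 224.6]
ee_rot: [0.001, 0.992, -0.124, 0.002]
force: [0.2, 0.8, 0.5]
grip_width: 1.001
grip_force: 0.0
[ 497  160   63  119 4381] [536.5 213.3] [ 451.1 -275.8   10. ]
[ 244  197  109  104 8768] [297.6 249. ] [ 462.1 -147.6   10. ]
[116 286  48  67 955] [138.2 319.2] [441.2 -46.   10. ]
[392 286  49  67 921] [417.3 319.4] [ 400.6 -205.9   10. ]
t 29.45 shift [-1.5 10.1 55.5] turn [ 0.001 -0.004  0.001] pos [ 463.3 -136.5  224.5] force [0.  0.4 0. ] grip 1.0 0.0
```

In the tool's units: 56 mm is 11.2, 40 mm is 8.

```bash
echo '[{"dx": -0.2, "dy": 2, "dz": 2}, {"dx": -0.2, "dy": 2, "dz": 8}, {"dx": -0.2, "dy": 2, "dz": 11.2}, {"dx": -0.2, "dy": 2, "dz": 11.2}, {"dx": -0.2, "dy": 2, "dz": 11.2}]' | python3 steer.py
echo '[{}, {}, {}, {}, {}, {}]' | python3 steer.py 0.55 40
echo '[{"dz": -2}, {"dz": -10}, {"dz": -20}, {"dz": -28}, {"dz": -28}, {"dz": -28}, {"dz": -28}]' | python3 steer.py
python3 - <<'E'
from h import *
goto([528.7,279.8,282],SY)
E
```

```text
time_s: 29.95
eef_pos: [459.4, -146.3, 167.0]
ee_rot: [0.0, 0.992, -0.124, 0.0]
force: [0.0, -0.1, 0.5]
grip_width: 1.002
grip_force: 0.0
time_s: 30.55
eef_pos: [460.1, -146.5, 168.8]
ee_rot: [0.001, 0.992, -0.124, 0.002]
force: [-2.7, 0.6, 17.8]
grip_width: 0.683
grip_force: 50.8
time_s: 31.25
eef_pos: [459.0, -145.8, 305.5]
ee_rot: [-0.0, 0.992, -0.124, -0.001]
force: [-0.2, -0.1, -1.3]
grip_width: 0.679
grip_force: 43.6
t 31.25 shift [ -37.3 -429.6   23.9] turn [-0.001  0.002  0.001] pos [ 459.  -145.8  305.5] force [-0.2 -0.1 -1.3] grip 0.679 43.6
```

```bash
echo '[{"dx": -0.8, "dy": -9.8, "dz": -3}, {"dx": -1.6, "dy": -19.6, "dz": -4}, {"dx": -2.6, "dy": -29.4, "dz": -4}, {"dx": -3.4, "dy": -39.2, "dz": -4}, {"dx": -4.2, "dy": -49, "dz": -4}, {"dx": -5, "dy": -58.8, "dz": -4}, {"dx": -5.8, "dy": -68.6, "dz": -4}, {"dx": -6.6, "dy": -78.4, "dz": -3}]' | python3 steer.py
echo '[{"dx": -0.8, "dy": -7.4, "dz": 2}, {"dx": -0.8, "dy": -7.4, "dz": 7.8}, {"dx": -0.8, "dy": -7.4, "dz": 7.8}, {"dx": -0.8, "dy": -7.4, "dz": 7.8}, {"dx": -0.8, "dy": -7.4, "dz": 7.8}]' | python3 steer.py
python3 - <<'E'
from h import *
goto([528.7,279.8,272],SY)
E
```

```text
time_s: 32.05
eef_pos: [524.0, 244.2, 320.4]
ee_rot: [0.0, 0.992, -0.124, -0.001]
force: [0.9, -0.8, -0.3]
grip_width: 0.68
grip_force: 43.6
time_s: 32.55
eef_pos: [529.6, 278.3, 283.5]
ee_rot: [-0.0, 0.992, -0.125, 0.001]
force: [0.0, -0.3, 0.2]
grip_width: 0.678
grip_force: 43.7
t 32.55 shift [-1.3 -1.2 11.5] turn [-0.001 -0.001 -0.   ] pos [529.6 278.3 283.5] force [ 0.  -0.3  0.2] grip 0.678 43.7
```

In the tool's units: 11 mm is 2.2, 9 mm is 1.8.

```bash
echo '[{"dx": -0.2, "dy": -0.2, "dz": 1}, {"dx": -0.2, "dy": -0.2, "dz": 1.8}, {"dx": -0.2, "dy": -0.2, "dz": 2.2}, {"dx": -0.2, "dy": -0.2, "dz": 2.2}]' | python3 steer.py; echo '[{"dz": 0.2}, {"dz": 0.2}, {"dz": 0.2}]' | python3 steer.py; echo '[{"dz": 0.2}, {"dz": 0.2}, {"dz": 0.2}]' | python3 steer.py
```

```text
time_s: 32.95
eef_pos: [528.5, 280.0, 271.3]
ee_rot: [0.0, 0.992, -0.124, -0.0]
force: [-0.2, 0.7, -1.7]
grip_width: 0.682
grip_force: 43.7
time_s: 33.25
eef_pos: [528.6, 280.1, 270.8]
ee_rot: [-0.0, 0.992, -0.124, 0.0]
force: [-0.4, -0.3, 1.6]
grip_width: 0.681
grip_force: 45.1
time_s: 33.55
eef_pos: [528.6, 280.1, 270.7]
ee_rot: [-0.0, 0.992, -0.124, 0.0]
force: [-1.7, -1.2, 8.9]
grip_width: 0.679
grip_force: 46.7
```

In the tool's units: -1 mm is -0.2.

```bash
echo '[{"dz": -0.2}, {"dz": -0.2}]' | python3 steer.py; echo '[{}, {}, {}, {}, {"dz": -6}, {"dx": -6, "dz": -12}, {"dx": -14, "dz": -15}, {"dx": -14, "dz": -15}]' | python3 steer.py 1.0
echo '[{}, {}, {}]' | python3 steer.py
python3 - <<'E'
from h import *
c=ctrl.calibration("wrist");a=ctrl.capture("wrist");save("w10",a,(150,0,400,220),2.6);np.save("w10.npy",c,allow_pickle=True)
discs()
goto([695.6,-111,300],SY)
E
```

```text
time_s: 33.75
eef_pos: [528.6, 280.2, 270.7]
ee_rot: [-0.0, 0.992, -0.124, 0.0]
force: [-1.3, -0.4, 4.1]
grip_width: 0.684
grip_force: 45.7
time_s: 34.55
eef_pos: [457.9, 298.6, 348.0]
ee_rot: [-0.001, 0.992, -0.123, 0.001]
force: [-1.0, -0.1, -0.3]
grip_width: 1.0
grip_force: 0.0
time_s: 34.85
eef_pos: [461.4, 297.1, 344.7]
ee_rot: [0.0, 0.992, -0.125, -0.0]
force: [0.3, -0.0, -0.7]
grip_width: 1.0
grip_force: 0.0
M 583 221 [ 695.4 -110.9]
t 34.95 shift [328.1 337.5  44.8] turn [0.001 0.001 0.   ] pos [461.2 297.1 344.9] force [-0.5  0.6 -0.4] grip 1.001 0.0
```

View pics/w10.png

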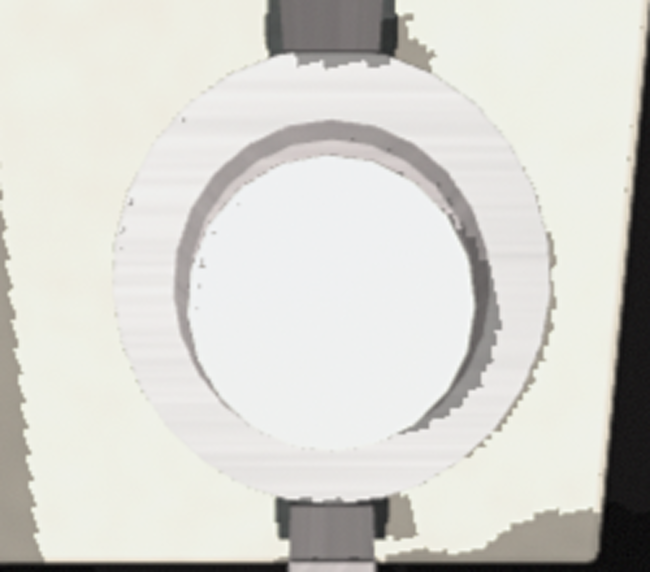

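The top specimen spans (189–476, 155–450) in the crop, with the seat at (113–550, 50–502).

Run:
```python
from h import *
c=np.load("w10.npy",allow_pickle=True).item()
o=np.array([390,390,0,0])
print("spec",circ(c,o+[189,476,155,450],112,30,[528,280],k=2.6),circ(c,o+[189,476,155,450],112,30,[528,280],k=2.6,free=True))
print("seat",circ(c,o+[113,550,50,502],60,57,[528,280],k=2.6))
```

```text
spec (array([527.8, 280. ]), array([-1.7,  1.7, -2.1,  2.7])) (array([527.7, 280.1, 109.1]), array([ 0.4, -0.4, -0.3,  0.4]))
seat (array([528.1, 280.2]), array([-2.2,  2.2, -2.8,  4.2]))
```

In the tool's units: 165 mm is 33, 70 mm is 14.

```bash
echo '[{"dx": 6.6, "dy": 7.2}, {"dx": 13.2, "dy": 14}, {"dx": 19.8, "dy": 20.8}, {"dx": 26.4, "dy": 27.6}, {"dx": 33, "dy": 34.4}, {"dx": 39.6, "dy": 41.2}, {"dx": 46.2, "dy": 48}, {"dx": 52.8, "dy": 54.8}]' | python3 steer.py
echo '[{"dx": 6.4, "dy": 6.4}, {"dx": 12.8, "dy": 12.6, "dz": 4}, {"dx": 12.8, "dy": 12.6, "dz": 12}, {"dx": 12.8, "dy": 12.6, "dz": 16}, {"dx": 12.8, "dy": 12.6, "dz": 16}, {"dx": 12.8, "dy": 12.6, "dz": 16}]' | python3 steer.py
python3 - <<'E'
from h import *
c=ctrl.calibration("wrist");a=ctrl.capture("wrist")
g=(a.min(2)>150).astype(np.uint8);n,l,st,ce=cv2.connectedComponentsWithStats(g)
for k in range(1,n):
    if st[k][4]>600: print(st[k],ce[k].round(1),atz(c,*ce[k],16).round(1))
goto([695.6,-111,171],SY);print(ctrl.sense()["joints"].round(2))
E
```

```text
time_s: 35.75
eef_pos: [649.8, -35.5, 345.0]
ee_rot: [-0.0, 0.992, -0.125, -0.0]
force: [-1.0, 0.2, -0.1]
grip_width: 1.001
grip_force: 0.0
time_s: 36.35
eef_pos: [695.7, -110.2, 266.2]
ee_rot: [0.0, 0.992, -0.124, 0.0]
force: [0.3, -0.4, 1.2]
grip_width: 1.0
grip_force: 0.0
[   0   44  143  172 6843] [ 90.6 124.3] [785.6 -19.6  16. ]
[ 512  123   48   88 2995] [539.8 168.6] [ 693.7 -274.7   16. ]
[ 230  177  101   95 7516] [280.2 224.1] [ 697.6 -112.3   16. ]
[   0  244  116   95 1993] [ 64.5 274.5] [698.2  37.6  16. ]
t 36.4 shift [-0.2  0.9 96.2] turn [ 0.    -0.003  0.001] pos [ 695.8 -110.1  267.2] force [0.2 0.2 0.6] grip 0.997 0.0
[-0.32  0.83  1.02 -0.    1.29  1.5 ]
```

```bash
echo '[{"dx": 0.1, "dy": 0.2, "dz": 6}, {"dx": 0.1, "dy": 0.2, "dz": 13}, {"dx": 0.1, "dy": 0.2, "dz": 18}, {"dx": 0.1, "dy": 0.2, "dz": 19.2}, {"dx": 0.1, "dy": 0.2, "dz": 19.2}, {"dx": 0.1, "dy": 0.2, "dz": 19.2}]' | python3 steer.py
echo '[{}, {}, {}, {}, {}, {}]' | python3 steer.py 0.6 60
echo '[{"dz": -2}, {"dz": -10}, {"dz": -20}, {"dz": -30}, {"dz": -30}, {"dz": -30}, {"dz": -30}]' | python3 steer.py
python3 - <<'E'
from h import *
goto([528.7,279.8,295],SY)
E
```

```text
time_s: 37.0
eef_pos: [696.3, -111.3, 172.1]
ee_rot: [0.0, 0.992, -0.124, 0.002]
force: [-0.4, 0.5, 0.0]
grip_width: 1.001
grip_force: 0.0
time_s: 37.6
eef_pos: [696.2, -111.3, 172.0]
ee_rot: [0.0, 0.992, -0.124, 0.002]
force: [-1.1, 0.5, 7.2]
grip_width: 0.747
grip_force: 65.8
time_s: 38.3
eef_pos: [695.4, -111.1, 317.6]
ee_rot: [-0.0, 0.992, -0.124, -0.002]
force: [0.3, 0.1, -3.7]
grip_width: 0.745
grip_force: 67.8
t 38.3 shift [-257.9 -337.7   23.6] turn [-0.     0.004  0.001] pos [ 695.4 -111.1  317.6] force [ 0.3  0.1 -3.7] grip 0.745 67.8
```

In the tool's units: -145 mm is -29, -40 mm is -8.

```bash
echo '[{"dx": -5.8, "dy": -7.4, "dz": -5}, {"dx": -11.6, "dy": -15, "dz": -8}, {"dx": -17.4, "dy": -22.6, "dz": -8}, {"dx": -23.2, "dy": -30.2, "dz": -8}, {"dx": -29, "dy": -37.8, "dz": -8}, {"dx": -34.8, "dy": -45.4, "dz": -8}, {"dx": -40.6, "dy": -53, "dz": -8}, {"dx": -46.2, "dy": -60.4, "dz": -8}]' | python3 steer.py
echo '[{"dx": -5.4, "dy": -7.2, "dz": 1}, {"dx": -5.4, "dy": -7.2, "dz": 8}, {"dx": -5.4, "dy": -7.2, "dz": 12.6}, {"dx": -5.4, "dy": -7.2, "dz": 12.6}, {"dx": -5.4, "dy": -7.2, "dz": 12.6}, {"dx": -5.4, "dy": -7.2, "dz": 12.6}]' | python3 steer.py
python3 - <<'E'
from h import *
goto([528.7,279.8,285],SY)
E
```

```text
time_s: 39.1
eef_pos: [545.1, 240.1, 357.8]
ee_rot: [0.001, 0.992, -0.124, -0.002]
force: [0.8, -0.9, -1.7]
grip_width: 0.745
grip_force: 67.7
time_s: 39.7
eef_pos: [529.4, 279.8, 297.6]
ee_rot: [-0.0, 0.992, -0.125, 0.001]
force: [-0.2, -0.6, -2.4]
grip_width: 0.741
grip_force: 67.6
t 39.7 shift [-0.7  0.2 12.6] turn [-0.001 -0.001  0.   ] pos [529.4 279.8 297.6] force [-0.2 -0.6 -2.4] grip 0.741 67.6
```

In the tool's units: 12 mm is 2.4, 9 mm is 1.8.

```bash
echo '[{"dx": -0.14, "dz": 1}, {"dx": -0.14, "dz": 1.8}, {"dx": -0.14, "dz": 2.4}, {"dx": -0.14, "dz": 2.4}]' | python3 steer.py; echo '[{"dz": 0.2}, {"dz": 0.2}, {"dz": 0.2}]' | python3 steer.py; echo '[{"dz": 0.2}, {"dz": 0.2}, {"dz": 0.2}]' | python3 steer.py
```

```text
time_s: 40.1
eef_pos: [528.3, 280.1, 284.3]
ee_rot: [0.0, 0.992, -0.124, -0.0]
force: [-0.4, 0.1, -2.8]
grip_width: 0.74
grip_force: 67.9
time_s: 40.4
eef_pos: [528.3, 280.2, 284.0]
ee_rot: [-0.0, 0.992, -0.124, 0.0]
force: [-2.2, -1.4, 3.8]
grip_width: 0.741
grip_force: 68.4
time_s: 40.7
eef_pos: [528.3, 280.2, 284.0]
ee_rot: [-0.0, 0.992, -0.124, 0.001]
force: [-6.5, -1.7, 10.6]
grip_width: 0.743
grip_force: 69.3
```

In the tool's units: -1 mm is -0.2.

```bash
echo '[{"dz": -0.2}, {"dz": -0.2}]' | python3 steer.py; echo '[{}, {}, {}, {}, {"dz": -6}, {"dx": -6, "dz": -13}, {"dx": -14, "dz": -15}, {"dx": -14, "dz": -15}]' | python3 steer.py 1.0
echo '[{}, {}, {}]' | python3 steer.py
python3 - <<'E'
from h import *
c=ctrl.calibration("wrist");a=ctrl.capture("wrist");cv2.imwrite("pics/w11raw.png",a[:,:,::-1]);np.save("w11.npy",c,allow_pickle=True)
goto([645,86,420],SY)
E
```

```text
time_s: 40.9
eef_pos: [528.3, 280.2, 284.0]
ee_rot: [-0.0, 0.992, -0.124, 0.0]
force: [-2.2, -1.4, 6.2]
grip_width: 0.742
grip_force: 68.4
time_s: 41.7
eef_pos: [457.6, 298.6, 360.6]
ee_rot: [-0.001, 0.992, -0.123, 0.001]
force: [0.4, 0.2, -0.9]
grip_width: 1.004
grip_force: 0.0
time_s: 42.0
eef_pos: [461.2, 297.1, 357.8]
ee_rot: [0.0, 0.992, -0.125, -0.0]
force: [0.8, 0.4, 1.1]
grip_width: 0.996
grip_force: 0.0
t 42.05 shift [230.3 159.1 -62.2] turn [0.001 0.001 0.   ] pos [461.2 297.1 357.8] force [-0.2  0.  -0.7] grip 0.999 0.0
```

In the tool's units: 230 mm is 46, 192 mm is 38.4.

```bash
echo '[{"dx": 7.6, "dy": 5.2, "dz": -4}, {"dx": 15.4, "dy": 10.6, "dz": -8}, {"dx": 23, "dy": 16, "dz": -12.4}, {"dx": 30.6, "dy": 21.2, "dz": -12.4}, {"dx": 38.4, "dy": 26.6, "dz": -12.4}, {"dx": 46, "dy": 31.8, "dz": -12.4}, {"dx": 46, "dy": 31.8, "dz": -12.4}, {"dx": 46, "dy": 31.8, "dz": -12.4}]' | python3 steer.py
echo '[{}, {}, {}]' | python3 steer.py
python3 - <<'E'
from h import *
c=ctrl.calibration("wrist");a=ctrl.capture("wrist");np.save("w12.npy",c,allow_pickle=True);print((proj(c,[664,82,126])).round(), (proj(c,[664,82,93])).round())
b=cv2.imread("pics/w11raw.png")[:,:,::-1]
M=np.zeros((560,800,3),np.uint8);M[:,:400]=cv2.resize(b[0:280,150:350],(400,560));u,v=proj(c,[664,82,93]).round().astype(int)
x0,y0=max(0,u-100),max(0,v-140);x0=min(x0,360);y0=min(y0,140);print(x0,y0)
M[:,400:]=cv2.resize(a[y0:y0+280,x0:x0+200],(400,560));save("mont2",M,f=1)
t=ctrl.calibration("top");im=ctrl.capture("top");cv2.imwrite("pics/t2.png",im[:,:,::-1])
goto([664,82,300],SY)
E
```

```text
time_s: 42.85
eef_pos: [644.9, 85.5, 419.4]
ee_rot: [-0.0, 0.992, -0.125, -0.001]
force: [-1.1, 0.4, 0.5]
grip_width: 1.001
grip_force: 0.0
time_s: 43.15
eef_pos: [643.8, 87.5, 420.9]
ee_rot: [-0.0, 0.992, -0.124, 0.0]
force: [-1.5, -0.2, -0.6]
grip_width: 0.994
grip_force: 0.0
[278. 180.] [278. 171.]
178 31
t 43.25 shift [2.070e+01 1.000e-01 1.208e+02] turn [-0.    -0.     0.002] pos [643.9  87.2 420.8] force [-0.1 -0.6 -0. ] grip 1.003 0.0
```

View pics/mont2.png

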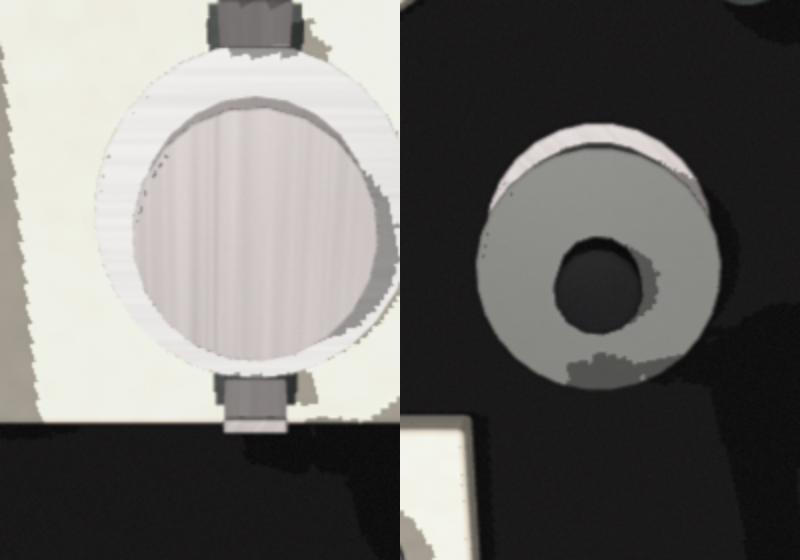

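The top meter disc's face is at (133–377, 108–361) in the left part. In the right part the hood's roof is at (476–720, 144–389) and its knob top at (555–642, 249–334).

Run:
```python
from h import *
c=np.load("w11.npy",allow_pickle=True).item();o=np.array([300,300,0,0])
print("meter",circ(c,o+[133,377,108,361],128,33,[528,280],k=2),circ(c,o+[133,377,108,361],128,33,[528,280],k=2,free=True))
c=np.load("w12.npy",allow_pickle=True).item();o=np.array([356-400,356-400,62,62])
for f in(0,1):
  print("roof",circ(c,o+[476,720,144,389],93,51,[664,82],k=2,free=f),"knob",circ(c,o+[555,642,249,334],126,17,[664,82],k=2,free=f))
s=ctrl.sense();print(s["eef_pos"],s["joints"].round(2))
```

```text
meter (array([527.1, 280.5]), array([-2.5,  2.5, -1.6,  2.3])) (array([526.9, 280.5, 124.4]), array([-0.3,  0.3,  0.3, -0.3]))
roof (array([666.6,  82.5]), array([-1.5,  1.5,  0.3, -0.1])) knob (array([666. ,  82.4]), array([-2.4,  2.4, -2.3,  2.6]))
roof (array([666.4,  82.6,  91.3]), array([-0.8,  0.8,  0.8, -0.9])) knob (array([662.8,  83.2, 111.1]), array([ 0.1, -0.1, -0.1,  0.1]))
[643.89648488  87.20692128 420.80713781] [-0.05  0.59  1.04 -0.    1.51  1.77]
```

```bash
python3 - <<'E'
from h import *
goto([665.3,82.4,269],SY)
E
echo '[{"dx": 4.4, "dz": 6}, {"dx": 4.4, "dz": 15}, {"dx": 4.4, "dz": 23}, {"dx": 4.4, "dz": 29}, {"dx": 4.4, "dz": 30.2}, {"dx": 4.4, "dz": 30.2}, {"dx": 4.4, "dz": 30.2}]' | python3 steer.py
python3 - <<'E'
from h import *
goto([665.3,82.4,269],SY)
E
```

```text
t 43.25 shift [ 21.9  -0.6 151.8] turn [-0.    -0.     0.002] pos [643.9  87.2 420.8] force [-0.1 -0.6 -0. ] grip 1.003 0.0
time_s: 43.95
eef_pos: [665.9, 81.3, 271.8]
ee_rot: [-0.0, 0.992, -0.124, 0.002]
force: [0.3, 0.6, 0.9]
grip_width: 0.999
grip_force: 0.0
t 43.95 shift [-0.8 -0.9  2.8] turn [-0.001 -0.003  0.001] pos [665.9  81.3 271.8] force [0.3 0.6 0.9] grip 0.999 0.0
```

```bash
echo '[{}, {}, {}, {}, {}, {}, {}, {}]' | python3 steer.py 0.1 80
python3 - <<'E'
from h import *
goto([665.3,82.4,269],SY)
E
```

```text
time_s: 44.75
eef_pos: [665.6, 81.5, 270.2]
ee_rot: [-0.0, 0.992, -0.124, 0.001]
force: [0.1, 2.9, 4.6]
grip_width: 0.376
grip_force: 78.9
t 44.75 shift [-0.5 -0.8  1.2] turn [-0.001 -0.001  0.001] pos [665.6  81.5 270.2] force [0.1 2.9 4.6] grip 0.376 78.9
```

In the tool's units: -160 mm is -32, -80 mm is -16.

```bash
echo '[{"dz": -2}, {"dz": -8}, {"dz": -16}, {"dz": -24}, {"dz": -32}, {"dz": -33}, {"dz": -33}, {"dz": -33}]' | python3 steer.py
python3 - <<'E'
from h import *
goto([528.2,280,435],SY)
E
```

```text
time_s: 45.55
eef_pos: [665.6, 81.1, 431.9]
ee_rot: [0.0, 0.992, -0.124, -0.002]
force: [0.2, 0.9, -3.4]
grip_width: 0.376
grip_force: 80.1
t 45.55 shift [-182.3 -158.9   -2.5] turn [0.001 0.004 0.001] pos [665.6  81.1 431.9] force [ 0.2  0.9 -3.4] grip 0.376 80.1
```

In the tool's units: -182 mm is -36.4, -175 mm is -35.

```bash
echo '[{"dx": -4, "dy": -3.4}, {"dx": -9, "dy": -8}, {"dx": -15, "dy": -13.2}, {"dx": -21, "dy": -18.4}, {"dx": -27, "dy": -23.6}, {"dx": -32, "dy": -28}, {"dx": -35, "dy": -30.6}, {"dx": -36.4, "dy": -31.8}]' | python3 steer.py
echo '[{}, {}, {}, {}]' | python3 steer.py
python3 - <<'E'
from h import *
goto([528.2,280,365],SY)
a=ctrl.capture("wrist");cv2.imwrite("pics/w13raw.png",a[:,:,::-1])
E
```

```text
time_s: 46.35
eef_pos: [527.3, 281.6, 432.7]
ee_rot: [0.001, 0.992, -0.123, -0.002]
force: [-0.1, -0.9, -3.7]
grip_width: 0.376
grip_force: 80.2
time_s: 46.75
eef_pos: [528.9, 279.4, 434.2]
ee_rot: [0.0, 0.992, -0.125, -0.0]
force: [-0.1, 0.5, -2.9]
grip_width: 0.376
grip_force: 80.2
t 46.75 shift [-0.8 -0.4 69.2] turn [ 0.  0. -0.] pos [528.9 279.4 434.2] force [-0.1  0.5 -2.9] grip 0.376 80.2
```

In the tool's units: 78 mm is 15.6, 72 mm is 14.4.

```bash
echo '[{"dx": -0.14, "dy": -0.08, "dz": 3}, {"dx": -0.14, "dy": -0.08, "dz": 6}, {"dx": -0.14, "dy": -0.08, "dz": 9}, {"dx": -0.14, "dy": -0.08, "dz": 12}, {"dx": -0.14, "dy": -0.08, "dz": 14.4}, {"dx": -0.14, "dy": -0.08, "dz": 15.6}, {"dx": -0.14, "dy": -0.08, "dz": 15.6}, {"dx": -0.14, "dy": -0.08, "dz": 15.6}]' | python3 steer.py
python3 - <<'E'
from h import *
goto([528.2,280,330.2],SY)
E
```

```text
time_s: 47.6
eef_pos: [527.9, 280.7, 357.1]
ee_rot: [-0.0, 0.992, -0.124, 0.0]
force: [0.3, 1.4, -3.8]
grip_width: 0.377
grip_force: 80.2
t 47.6 shift [ 0.4  0.7 26.9] turn [-0.001 -0.001  0.001] pos [527.9 280.7 357.1] force [ 0.3  1.4 -3.8] grip 0.377 80.2
```

In the tool's units: 13 mm is 2.6, 10 mm is 2.

```bash
echo '[{"dx": 0.06, "dy": 0.1, "dz": 0.8}, {"dx": 0.06, "dy": 0.1, "dz": 1.4}, {"dx": 0.06, "dy": 0.1, "dz": 2}, {"dx": 0.06, "dy": 0.1, "dz": 2.6}, {"dx": 0.06, "dy": 0.1, "dz": 2.6}]' | python3 steer.py; echo '[{"dz": 0.4}, {"dz": 0.8}, {"dz": 1}, {"dz": 1}]' | python3 steer.py
```

```text
time_s: 48.1
eef_pos: [528.0, 280.3, 344.2]
ee_rot: [-0.001, 0.992, -0.124, 0.001]
force: [0.5, -0.1, 2.9]
grip_width: 0.379
grip_force: 80.9
time_s: 48.5
eef_pos: [528.3, 280.2, 341.1]
ee_rot: [-0.001, 0.992, -0.124, 0.003]
force: [0.5, -1.3, 14.0]
grip_width: 0.376
grip_force: 82.1
```

In the tool's units: 5 mm is 1, 4 mm is 0.8.

```bash
echo '[{"dz": 0.4}, {"dz": 0.8}, {"dz": 1}, {"dz": 1}]' | python3 steer.py; echo '[{"dz": 0.4}, {"dz": 0.8}, {"dz": 0.8}]' | python3 steer.py
```

```text
time_s: 48.9
eef_pos: [528.2, 280.5, 336.1]
ee_rot: [-0.001, 0.992, -0.124, 0.003]
force: [-1.7, 1.5, 13.0]
grip_width: 0.374
grip_force: 82.3
time_s: 49.2
eef_pos: [528.2, 280.7, 335.4]
ee_rot: [-0.002, 0.992, -0.124, 0.005]
force: [-7.4, -0.2, 34.2]
grip_width: 0.373
grip_force: 84.8
```

In the tool's units: -4 mm is -0.8, -3 mm is -0.6.

```bash
echo '[{"dz": -0.6}, {"dz": -0.8}, {"dz": -0.8}]' | python3 steer.py; echo '[{}, {}, {}, {}]' | python3 steer.py 1.0; echo '[{"dz": -4}, {"dz": -12}, {"dz": -18}, {"dz": -18}, {"dz": -18}]' | python3 steer.py 1.0
python3 - <<'E'
from h import *
c=ctrl.calibration("wrist");a=ctrl.capture("wrist");b=ctrl.capture("scene");np.save("w14.npy",c,allow_pickle=True);np.save("w14i.npy",a)
d=ctrl.calibration("scene");u,v=proj(d,[528,280,100]).astype(int);print(u,v)
x0,y0=u-65,v-85
M=np.zeros((560,800,3),np.uint8);M[:,:400]=cv2.resize(a[130:410,178:378],(400,560));
M[:520,400:]=cv2.resize(b[y0:y0+130,x0:x0+100],(400,520),interpolation=cv2.INTER_CUBIC);save("mont3",M,f=1);print(x0,y0,proj(c,[528.2,280,186]),proj(c,[528.2,280,153]))
goto([528.2,280,330],SY)
E
```

```text
time_s: 49.5
eef_pos: [528.1, 280.7, 335.9]
ee_rot: [-0.001, 0.992, -0.124, 0.002]
force: [-1.7, 2.3, 12.6]
grip_width: 0.38
grip_force: 81.8
time_s: 49.9
eef_pos: [527.9, 280.1, 333.2]
ee_rot: [0.0, 0.992, -0.124, -0.0]
force: [-0.7, -0.7, 1.0]
grip_width: 0.995
grip_force: 0.0
time_s: 50.4
eef_pos: [527.9, 280.1, 423.4]
ee_rot: [-0.0, 0.992, -0.124, 0.0]
force: [0.7, 0.3, -0.4]
grip_width: 1.001
grip_force: 0.0
353 269
288 184 [277.99748253 234.26382691] [277.99423745 216.59898136]
t 50.5 shift [ 0.5 -0.  92.1] turn [0.001 0.002 0.001] pos [527.9 280.1 422.1] force [ 0.4  0.4 -0.3] grip 1.002 0.0
```

View pics/mont3.png

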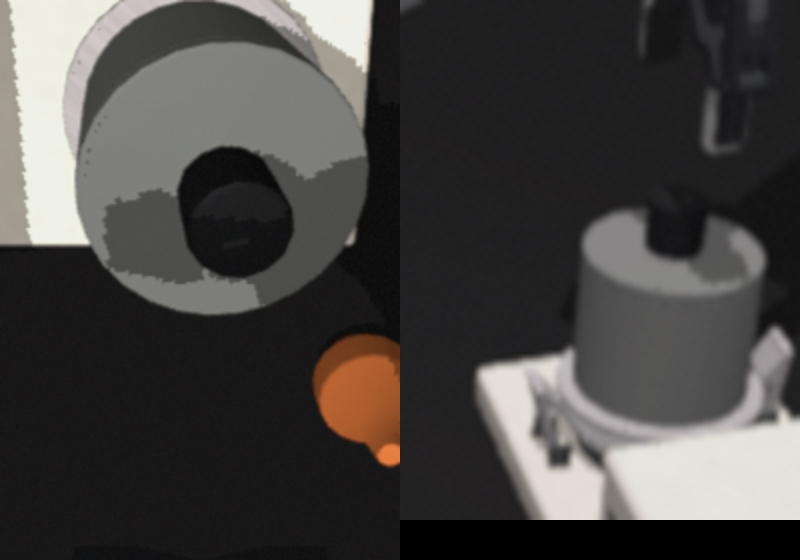

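The hood is not home. In the wrist crop it leans, with the roof centre at (222,178) and the knob top at (242,229), and the scene crop shows both clips pushed outward. Working out the lean.

Run:
```python
from h import *
w=np.load("w14.npy",allow_pickle=True).item();d=ctrl.calibration("scene")
W=lambda x,y:ray(w,178+x/2,130+y/2);S=lambda x,y:ray(d,288+(x-400)/4,184+y/4)
k=tri(W(242,229),S(677,199));r=tri(W(222,178),S(673,250))
print("knob",k,"roof",r)
print("rim scene at z75",atz(d,288+(661-400)/4,184+385/4,70))
for P in([528.2,280,186],[528.2,280,153],[528.2,280,66]): q=proj(d,P);print("exp scene crop",(q-[288,184])*4+[400,0])
n=k[0]-r[0];print(n/np.linalg.norm(n), "base",r[0]-93*n/np.linalg.norm(n))
```

```text
knob (array([519.81759753, 269.01295344, 189.64457774]), [np.float64(0.1988171662724301), np.float64(0.1988171662725265)]) roof (array([524.58751183, 273.4931415 , 158.55270134]), [np.float64(2.000391431269754), np.float64(2.0003914312696187)])
rim scene at z75 [527.99433237 282.57717235  70.        ]
exp scene crop [675.10266688 218.42968171]
exp scene crop [670.10845214 266.82822962]
exp scene crop [657.60731817 387.97575007]
[-0.15012437 -0.14100576  0.97856019] base [538.54907793 286.60667728  67.54660346]
```

Units first: shifts go in units of 5 mm and turns go in units of 0.1 rad. So 10 mm is 2, 80 mm is 16.

```bash
echo '[{"dx": 2, "dz": 5}, {"dx": 2, "dz": 10}, {"dx": 2, "dz": 14}, {"dx": 2, "dz": 16}, {"dx": 2, "dz": 16}]' | python3 steer.py 0.92
echo '[{"dz": 0.4}, {"dz": 0.8}, {"dz": 1.2}, {"dz": 1.2}]' | python3 steer.py; echo '[{"dz": 0.4}, {"dz": 0.8}, {"dz": 0.8}]' | python3 steer.py
```

```text
time_s: 51.0
eef_pos: [537.5, 277.7, 341.7]
ee_rot: [0.001, 0.992, -0.124, -0.002]
force: [-0.9, -0.0, 0.0]
grip_width: 0.92
grip_force: 0.0
time_s: 51.4
eef_pos: [537.6, 277.7, 337.6]
ee_rot: [-0.0, 0.992, -0.124, 0.0]
force: [-0.2, -0.6, -0.3]
grip_width: 0.916
grip_force: 0.0
time_s: 51.7
eef_pos: [537.6, 277.7, 333.2]
ee_rot: [0.0, 0.992, -0.124, -0.0]
force: [-0.9, 0.3, -0.3]
grip_width: 0.921
grip_force: 0.0
```

In the tool's units: 4 mm is 0.8, 2 mm is 0.4.

```bash
echo '[{"dz": 0.4}, {"dz": 0.8}, {"dz": 0.8}]' | python3 steer.py; echo '[{"dz": 0.4}, {"dz": 0.8}, {"dz": 0.8}]' | python3 steer.py; echo '[{"dz": 0.4}, {"dz": 0.4}, {"dz": 0.4}]' | python3 steer.py
```

```text
time_s: 52.0
eef_pos: [537.6, 277.7, 329.2]
ee_rot: [0.0, 0.992, -0.124, -0.0]
force: [-0.7, -0.3, -0.7]
grip_width: 0.921
grip_force: 0.0
time_s: 52.3
eef_pos: [537.6, 277.9, 325.6]
ee_rot: [-0.0, 0.992, -0.124, 0.0]
force: [-1.0, -0.2, -1.2]
grip_width: 0.918
grip_force: 0.0
time_s: 52.6
eef_pos: [537.7, 277.6, 323.4]
ee_rot: [0.0, 0.992, -0.124, -0.0]
force: [-1.2, -0.2, 0.7]
grip_width: 0.92
grip_force: 0.4
```

```bash
echo '[{"dz": 0.4}, {"dz": 0.6}, {"dz": 0.6}]' | python3 steer.py; echo '[{"dz": 0.4}, {"dz": 0.6}, {"dz": 0.6}]' | python3 steer.py; echo '[{"dz": 0.4}, {"dz": 0.4}, {"dz": 0.4}]' | python3 steer.py
```

```text
time_s: 52.9
eef_pos: [537.7, 277.7, 320.5]
ee_rot: [-0.0, 0.992, -0.124, 0.0]
force: [1.2, -1.0, 2.5]
grip_width: 0.92
grip_force: 1.0
time_s: 53.2
eef_pos: [538.5, 277.4, 318.9]
ee_rot: [-0.0, 0.992, -0.124, 0.003]
force: [5.1, -2.9, 7.5]
grip_width: 0.921
grip_force: 3.8
time_s: 53.5
eef_pos: [538.8, 277.2, 317.6]
ee_rot: [-0.001, 0.992, -0.124, 0.004]
force: [7.3, -3.0, 10.1]
grip_width: 0.922
grip_force: 5.1
```

In the tool's units: 3 mm is 0.6, 2 mm is 0.4.

```bash
echo '[{"dz": 0.4}, {"dz": 0.6}, {"dz": 0.6}]' | python3 steer.py; echo '[{"dz": 0.4}, {"dz": 0.4}, {"dz": 0.4}]' | python3 steer.py
```

```text
time_s: 53.8
eef_pos: [539.1, 277.1, 316.5]
ee_rot: [-0.001, 0.992, -0.124, 0.005]
force: [5.7, -6.3, 21.9]
grip_width: 0.922
grip_force: 10.8
time_s: 54.1
eef_pos: [539.2, 277.1, 316.2]
ee_rot: [-0.001, 0.992, -0.124, 0.006]
force: [3.8, -6.5, 31.0]
grip_width: 0.917
grip_force: 15.9
```

In the tool's units: -120 mm is -24, -110 mm is -22.

```bash
echo '[{"dz": -2}, {"dz": -8}, {"dz": -16}, {"dx": -8, "dz": -22}, {"dx": -16, "dz": -24}, {"dx": -16, "dz": -24}, {"dx": -16, "dz": -24}]' | python3 steer.py
python3 - <<'E'
from h import *
c=ctrl.calibration("wrist");a=ctrl.capture("wrist");b=ctrl.capture("scene");np.save("w15.npy",c,allow_pickle=True);np.save("w15i.npy",a);np.save("s15i.npy",b)
goto([528.2,280,330],SY)
def prof(img,u,v,n=1):pass
# wrist: grayscale map around the hood, coarse ascii
def asc(img,x0,x1,y0,y1,s):
    g=img[y0:y1,x0:x1].mean(2);g=cv2.resize(g,None,fx=1/s,fy=1/s/2*1.0,interpolation=cv2.INTER_AREA)
    for r in g: print("".join(" .:-=+*#%@"[min(9,int(x/25.6))] for x in r))
u,v=proj(c,[528.2,280,153]);print(u,v,proj(c,[528.2,280,186]),proj(c,[528.2,280,66]))
asc(a,int(u)-130,int(u)+130,max(0,int(v)-110),int(v)+110,3)
E
```

```text
time_s: 54.8
eef_pos: [459.6, 297.7, 430.5]
ee_rot: [-0.0, 0.992, -0.124, -0.0]
force: [0.9, 0.3, -0.1]
grip_width: 0.92
grip_force: 0.0
t 54.9 shift [69.8 -0.  99.6] turn [0.001 0.001 0.   ] pos [460.7 297.3 429.6] force [0.6 0.  0. ] grip 0.922 0.0
278.5322189826979 110.94619414556476 [278.61934719 113.94608492] [278.38426373 105.85198171]
.................                                                                      
%%%%%%%%%%%%%%%%%%%%%%%%%%%%%%%%%%%%%%%%%%%%%%%%%%%%%%%%%%%%%%%%%%%%%%%###-            
#%%@@@@@@@@@@@@@@@@@@@@@@@@@@@@@@@@@@@%%%%%%%%%%%@@@@@@@@@@@@@@@@@@@@@@@@@+            
+++*##%@@@@@@@@@@@@@@@@@@@@@@@@@@@@@@*++++++++++=*@@@@@@@@@@@@@@@@@@@@@@@%=            
+++++++*#%@@@@@@@@@@@@@@@@@@@@@@@@@@@=-=========:-*%@@@@@@@@@@@@@@@@@@@@@%:            
+++++++++#@@@@@@@@@@@@@@@@@@@@@@%##**+++++++++++==+*#@@@@@@@@@@@@@@@@@@@@%:            
+++++++++*%@@@@@@@@@@@@@@@@@@%#*++++++++++++++++++++++*#%@@@@@@@@@@@@@@@@#.            
++++++**+*%@@@@@@@@@@@@@@@%*+++++++++++++++++++++++++++++*%@@@@@@@@@@@@@@#.            
++++++*+++%@@@@@@@@@@@@@%*++++++++++++++++++++++++++
[... 1361 characters left out ...]
********@@@@@@@*++++++++++++++++++=-----====+++++++++++++++++**#%%:               
---+*******+*%@@@@@@@*+++++++++++++++++++++++++++++++++++++++++=+**#@@%:               
---+++*******%@@@@@@@@#+++++++++++++++++++++++++++++++++++++++++*#%@@@#.               
---=++*******%@@@@@@@@@@#+++++++++++++++++++++++++++++++++++=+#%@@@@@@#.               
---=+********%@@@@@@@@@@@%#+++++++++++++++++++++++++++++++*#%%@@@@@@@@*                
----++*******#@@@@@@@@@@@@@@%#+++++++++++++++++++++++++*#@@@@@@@@@@@@@=                
----+*********@@@@@@@@@@@@@@@@@%%**++++++++++++++++*#%@@@@@@@@@@@@@@@%-                
--::::::::::::----==================---::::::::--====================-                 
.
```

The hood now looks level over the stack. Measuring its height and centre numerically.

```bash
cat > chk.py <<'E'
from h import *
import sys
def chk(f):
    c=np.load(f+".npy",allow_pickle=True).item();a=np.load(f+"i.npy");g=a.mean(2)
    u,v=proj(c,[528.2,280,186]).astype(int)
    m=(g<60).astype(np.uint8);n,l,st,ce=cv2.connectedComponentsWithStats(m);k=l[v,u];print("knob px",st[k],ce[k].round(1),proj(c,[528.2,280,186]).round(1))
    x,y,w,h=st[k][:4];print("knob fit z free",circ(c,[x-.5,x+w-.5,y-.5,y+h-.5],186,17,[528,280],k=1,free=True))
    # roof: rays out from centre, first exit from grey (row/col with sat/brightness jump)
    pts=[]
    for t in np.linspace(0,2*np.pi,120,endpoint=False):
        for r in np.arange(45,115,.5):
            X,Y=u+r*np.cos(t),v+r*np.sin(t)
            if not(0<=int(Y)<420 and 0<=int(X)<560):break
            if g[int(Y),int(X)]>165 or g[int(Y),int(X)]<60: pts.append((X,Y));break
    pts=np.array(pts,np.float32)
    for _ in range(3):
        e=cv2.fitEllipse(pts);d=np.linalg.norm(pts-np.array(e[0]),axis=1);pts=pts[abs(d-np.median(d))<6]
    print("roof ellipse",e,"n",len(pts))
    q=[circ(c,[pts[:,0].min(),pts[:,0].max(),pts[:,1].min(),pts[:,1].max()],153,51,[528,280],k=1,free=True)];print(q)
chk(sys.argv[1])
E
python3 chk.py w15
python3 - <<'E'
from h import *
# scene: predicted rim/roof/knob positions vs picture
d=ctrl.calibration("scene");b=np.load("s15i.npy")
for P in([528.2,280,186],[528.2,280,153],[528.2,280,66]): print(proj(d,P).round(1))
g=b[225:305,310:400].mean(2);g=cv2.resize(g,None,fx=1.4,fy=.75,interpolation=cv2.INTER_AREA)
for i,r in enumerate(g): print(int(225+i/.75),"".join(" .:-=+*#%@"[min(9,int(x/25.6))] for x in r))
E
```

```text
knob px [ 247   87   58   60 2665] [275.6 116.4] [278.6 113.9]
knob fit z free (array([526.5, 282.3, 179.4]), array([-0.,  0.,  0., -0.]))
roof ellipse ((278.5621643066406, 109.8856201171875), (156.6715087890625, 162.28939819335938), 126.8385009765625) n 112
[(array([525.3, 279.6, 156.8]), array([ 2.5, -2.5, -2.3,  2.6]))]
[356.8 238.6]
[355.5 250.7]
[352.4 281. ]
225 .......................................................................................................................       
226 ......................................................................................................................        
227 .....................................................................................................................         
229 ...................................................................................................................           
230 .........................................................................................................                     
231 ..........................................................................
[... 6426 characters left out ...]
%%%%%%%%%%%%%%%%%%%%%%%%%%%%%%%%%%%%%%%%%%%%%
298 ....:--=++*#%%%%%%%##=-:::::+*###*+=-::-=*##%%%%%%%%%%%%%%%%%%%%%%%%%%%%%%%%%%%%%%%%%%%%%%%%%%%%%%%%%%%%%%%%%%%%%%%%%%%%%%%%%%
299 .....:-===+*#%%%%%%##+======*#%%%##*+=--=+##%%%%%%%%%%%%%%%%%%%%%%%%%%%%%%%%%%%%%%%%%%%%%%%%%%%%%%%%%%%%%%%%%%%%%%%%%%%%%%%%%%
301 ......:--==**#%%%%%%%#######%%%%%%%###*+++**#%%%%%%%%%%%%%%%%%%%%%%%%%%%%%%%%%%%%%%%%%%%%%%%%%%%%%%%%%%%%%%%%%%%%%%%%%%%%%%%%%
302 .......:--=+**%%%%%%%%%%%%%%%%%%%%%%%%##*++**#%%%%%%%%%%%%%%%%%%%%%%%%%%%%%%%%%%%%%%%%%%%%%%%%%%%%%%%%%%%%%%%%%%%%%%%%%%%%%%%%
303 ........:-==+*#%%%%%%%%%%%%%%%%%%%%%%%%#*++++##%%%%%%%%%%%%%%%%%%%%%%%%%%%%%%%%%%%%%%%%%%%%%%%%%%%%%%%%%%%%%%%%%%%%%%%%%%%%%%%
```

Run:
```python
from h import *
b=np.load("s15i.npy");s0=cv2.imread("pics/scene0.png")[:,:,::-1];s0=cv2.resize(s0,(560,420),interpolation=cv2.INTER_AREA)
d=ctrl.calibration("scene")
for sx in(-65,65): print("clip top upright",proj(d,[528.2+sx*.969,280-sx*.247,90]).round(1),"nose",proj(d,[528.2+np.sign(sx)*55*.969,280-np.sign(sx)*55*.247,72]).round(1))
for (x0,x1,y0,y1) in((318,342,268,302),(368,392,260,292)):
    A,B=[cv2.resize(i[y0:y1,x0:x1].mean(2).astype(np.float32),None,fx=2,fy=1) for i in(s0,b)]
    for i in range(y1-y0): print(y0+i,*["".join(" .:-=+*#%@"[min(9,int(x/25.6))] for x in R[i]) for R in(A,B)],sep=" | ")
```

```text
clip top upright [379.6 268.9] nose [374.8 275.6]
clip top upright [326.3 276.9] nose [330.1 282.4]
268 | ...........................................::::: | ..............................::::::::::::::::::
269 | ......................................:::--===++ | ..............................::::::::::::::::::
270 | .................................:::--==++***### | ..............................::::::::::::::::::
271 | .........................::::----==++***######## | .......................:::::::::::::::::::::::::
272 | ..........:::::--------===+++******######%%%%%%% | .........:::::------=========--:::::::::::::::::
273 | ::--------====+++*********##########%%%%%%%%%### | ------======+++*************+=--::::::::::::::::
274 | +++************###%%%%%%%%%%%%%%%%%%%%%%%%###### | +********#***####%%%%%%%###*+=--::::::::::::::::
275 | ###%%%%%%%######%%%%%%%%%%%%%%%%%%%%%%%######### | ##%%%%%%%%%#####%%%%%%%%###*+=--::::::::::::::::
276 | %%%%%%%%%%%######%%%%%%%%%%%%%%%%%%%%########### | %%%%%%%%%%%#***##%%%%%#####*+=-:::::::::::::::::
277 | %%%%%%%%%%##****##%%%%%%%%%%%%%%%%%#####
[... 5295 characters left out ...]
............. | :::::::::::::-=+**###***++****+=-:..            
286 | ***###%%%%%%%%%%##*+=---==+****++=-:............ | ::::::::::::-=++**###**++++*****+=::.     ......
287 | ***###%%%%%%%%%%##*+=-----==+****+=-:::::::----- | :::::::::::-==+**####*++==-=+*##**=-::::::-----=
288 | ***###%%%%%%%%%%##+=---:::--=+*###*+=====++++*** | :::::::::--=++**####**+=----+*####*+====++******
289 | **###%%%%%%%%%%##*++=======++*##%%###**#####%%%% | :::::::--==+***#####**+++=++**#%%%########%%%%%%
290 | ####%%%%%%%%%%%##***********##%%%%%%%%%%%%%%%%%% | -----===++**##################%%%%%%%%%%%%%%%%%%
291 | ##%%%%%%%%%%%%%%####%%%%%%%%%%%%%%%%%%%%%%%%%%%% | +++*****####%%%%%%%%%%%%%%%%%%%%%%%%%%%%%%%%%%%%
```

Both clips look close to upright. To check that the hood is level and home, I'll press it again on the near side and compare the height where it goes stiff.

```bash
python3 - <<'E'
from h import *
goto([518.5,282.5,328],SY)
E
echo '[{"dx": 6}, {"dx": 12, "dz": 2}, {"dx": 12, "dz": 10}, {"dx": 12, "dz": 18}, {"dx": 12, "dz": 20.2}, {"dx": 12, "dz": 20.2}, {"dx": 12, "dz": 20.2}]' | python3 steer.py 0.92
echo '[{"dz": 0.4}, {"dz": 0.8}, {"dz": 1.2}, {"dz": 1.2}]' | python3 steer.py
echo '[{"dz": 0.4}, {"dz": 0.6}, {"dz": 0.6}]' | python3 steer.py
echo '[{"dz": 0.4}, {"dz": 0.4}, {"dz": 0.4}]' | python3 steer.py
```

```text
t 54.9 shift [ 59.8  -0.  101.6] turn [0.001 0.001 0.   ] pos [460.7 297.3 429.6] force [0.6 0.  0. ] grip 0.922 0.0
time_s: 55.6
eef_pos: [518.8, 282.7, 331.1]
ee_rot: [-0.0, 0.992, -0.124, 0.001]
force: [-0.8, -0.2, 0.3]
grip_width: 0.918
grip_force: 0.0
time_s: 56.0
eef_pos: [518.2, 282.7, 323.5]
ee_rot: [0.0, 0.992, -0.124, 0.0]
force: [0.0, 0.5, 0.5]
grip_width: 0.925
grip_force: 0.0
time_s: 56.3
eef_pos: [518.2, 282.7, 320.3]
ee_rot: [0.0, 0.992, -0.124, -0.0]
force: [-0.3, -0.6, 0.2]
grip_width: 0.918
grip_force: 0.0
time_s: 56.6
eef_pos: [518.2, 282.7, 318.4]
ee_rot: [0.0, 0.992, -0.124, -0.0]
force: [-0.2, -0.3, -0.0]
grip_width: 0.92
grip_force: 0.0
```

```bash
echo '[{"dz": 0.3}, {"dz": 0.3}, {"dz": 0.3}]' | python3 steer.py
echo '[{"dz": 0.3}, {"dz": 0.3}, {"dz": 0.3}]' | python3 steer.py
echo '[{"dz": 0.3}, {"dz": 0.3}, {"dz": 0.3}]' | python3 steer.py
echo '[{"dz": 0.3}, {"dz": 0.3}, {"dz": 0.3}]' | python3 steer.py
```

```text
time_s: 56.9
eef_pos: [518.2, 282.7, 317.0]
ee_rot: [0.0, 0.992, -0.124, -0.0]
force: [-0.1, 0.1, 0.3]
grip_width: 0.921
grip_force: 0.0
time_s: 57.2
eef_pos: [518.3, 282.7, 315.9]
ee_rot: [-0.0, 0.992, -0.124, 0.0]
force: [-1.3, -0.3, 4.7]
grip_width: 0.921
grip_force: 2.3
time_s: 57.5
eef_pos: [518.1, 282.7, 315.9]
ee_rot: [-0.0, 0.992, -0.124, 0.001]
force: [-6.3, -2.1, 15.7]
grip_width: 0.919
grip_force: 7.6
time_s: 57.8
eef_pos: [518.0, 282.7, 315.8]
ee_rot: [-0.0, 0.992, -0.124, 0.001]
force: [-9.2, -2.8, 25.4]
grip_width: 0.922
grip_force: 12.8
```

In the tool's units: -10 mm is -2, 10 mm is 2.

```bash
echo '[{"dz": -2}, {"dx": 2, "dz": -2.4}, {"dx": 4, "dz": -2.4}, {"dx": 4, "dz": -0.8}, {"dx": 4, "dz": -0.8}, {"dx": 4, "dz": -0.8}]' | python3 steer.py
echo '[{"dz": 0.2}, {"dz": 0.2}, {"dz": 0.2}]' | python3 steer.py
echo '[{"dz": 0.3}, {"dz": 0.3}, {"dz": 0.3}]' | python3 steer.py
echo '[{"dz": 0.3}, {"dz": 0.3}, {"dz": 0.3}]' | python3 steer.py
```

```text
time_s: 58.4
eef_pos: [538.1, 277.4, 315.9]
ee_rot: [0.0, 0.992, -0.124, 0.0]
force: [2.2, -1.1, 2.5]
grip_width: 0.922
grip_force: 1.6
time_s: 58.7
eef_pos: [538.0, 277.5, 315.9]
ee_rot: [-0.0, 0.992, -0.124, 0.001]
force: [1.2, -1.9, 8.3]
grip_width: 0.918
grip_force: 4.1
time_s: 59.0
eef_pos: [537.9, 277.5, 315.8]
ee_rot: [-0.0, 0.992, -0.124, 0.001]
force: [-2.0, -3.6, 17.0]
grip_width: 0.923
grip_force: 9.0
time_s: 59.3
eef_pos: [537.7, 277.5, 315.8]
ee_rot: [-0.0, 0.992, -0.124, 0.002]
force: [-5.7, -5.6, 27.9]
grip_width: 0.919
grip_force: 13.9
```

Both sides stop at 315.9, so the hood is level. Next a gentle pull on the knob to confirm the clips hold.

In the tool's units: -20 mm is -4, -10 mm is -2.

```bash
echo '[{"dz": -2}, {"dx": -2, "dz": -4}, {"dx": -2, "dz": -4}, {"dx": -2, "dz": -4}, {"dx": -2, "dz": -4}]' | python3 steer.py
python3 - <<'E'
from h import *
goto([528.2,280,331],SY)
E
echo '[{}, {}, {}, {}, {}, {}]' | python3 steer.py 0.2 40
echo '[{"dz": -0.4}, {"dz": -0.4}, {"dz": -0.4}]' | python3 steer.py
echo '[{"dz": -0.3}, {"dz": -0.3}, {"dz": -0.3}]' | python3 steer.py
```

```text
time_s: 59.8
eef_pos: [527.8, 280.2, 331.8]
ee_rot: [0.0, 0.992, -0.124, -0.001]
force: [-0.4, 0.6, 0.0]
grip_width: 0.918
grip_force: 0.0
t 59.8 shift [0.4 0.1 0.8] turn [0.001 0.001 0.001] pos [527.8 280.2 331.8] force [-0.4  0.6  0. ] grip 0.918 0.0
time_s: 60.4
eef_pos: [527.9, 280.3, 332.5]
ee_rot: [-0.0, 0.992, -0.124, 0.0]
force: [0.8, 1.8, -0.8]
grip_width: 0.385
grip_force: 40.8
time_s: 60.7
eef_pos: [527.8, 280.0, 333.5]
ee_rot: [0.001, 0.992, -0.124, -0.001]
force: [1.1, 1.2, -9.8]
grip_width: 0.387
grip_force: 42.6
time_s: 61.0
eef_pos: [527.9, 280.0, 333.8]
ee_rot: [0.001, 0.992, -0.124, -0.002]
force: [5.2, 1.1, -24.6]
grip_width: 0.382
grip_force: 42.9
```

It holds against 25 N with only about 1 mm of give, so both clips are over the rim. Now I'll relax, release, retreat, recheck the picture numerically and hand in.

```bash
echo '[{"dz": 0.4}, {"dz": 0.8}, {"dz": 0.8}]' | python3 steer.py; echo '[{}, {}, {}, {}]' | python3 steer.py 1.0
echo '[{"dz": -4}, {"dz": -12}, {"dx": -8, "dz": -18}, {"dx": -13.8, "dz": -19.6}, {"dx": -13.8, "dz": -19.6}, {"dx": -13.8, "dz": -19.6}, {"dx": -13.8, "dz": -19.6}]' | python3 steer.py
python3 - <<'E'
from h import *
c=ctrl.calibration("wrist");np.save("w16i.npy",ctrl.capture("wrist"));np.save("w16.npy",c,allow_pickle=True)
b=ctrl.capture("scene").astype(np.float32);a=np.load("s15i.npy").astype(np.float32)
for n,(x0,x1,y0,y1) in {"far clip":(318,332,268,302),"near clip":(377,392,262,292)}.items(): print(n,abs(a-b)[y0:y1,x0:x1].mean())
# bystanders + lever: change vs first top picture
t=ctrl.capture("top");t0=cv2.resize(cv2.imread("pics/top0.png")[:,:,::-1],(560,420),interpolation=cv2.INTER_AREA)
for n,(u,v) in {"beaker":(375,168),"bottle":(540,225),"lever":(612,370)}.items():
    x,y=int(u/1.42),int(v/1.42);p=cv2.cvtColor(t0[y-20:y+20,x-20:x+20].copy(),cv2.COLOR_RGB2GRAY);q=cv2.cvtColor(t[y-30:y+30,x-30:x+30].copy(),cv2.COLOR_RGB2GRAY)
    r=cv2.minMaxLoc(cv2.matchTemplate(q,p,cv2.TM_CCOEFF_NORMED));print(n,round(r[1],3),"shift",np.array(r[3])-10)
E
python3 chk.py w16
```

```text
time_s: 61.3
eef_pos: [527.9, 280.2, 333.1]
ee_rot: [-0.0, 0.992, -0.124, 0.001]
force: [-0.0, -0.0, -3.3]
grip_width: 0.386
grip_force: 44.7
time_s: 61.7
eef_pos: [527.9, 280.2, 332.5]
ee_rot: [-0.0, 0.992, -0.124, 0.0]
force: [0.3, 0.5, 0.3]
grip_width: 0.997
grip_force: 0.0
time_s: 62.4
eef_pos: [461.7, 297.0, 429.4]
ee_rot: [0.0, 0.992, -0.125, -0.0]
force: [0.4, -0.1, 0.2]
grip_width: 0.998
grip_force: 0.0
far clip 0.5406163
near clip 1.5133333
beaker 0.996 shift [0 0]
bottle 0.996 shift [0 0]
lever 0.992 shift [0 0]
knob px [ 247   90   58   60 2675] [275.1 119.4] [277.7 117.9]
knob fit z free (array([526.8, 281.7, 179.1]), array([-0.1,  0.1,  0. , -0.1]))
roof ellipse ((278.0244140625, 112.18253326416016), (157.29444885253906, 162.18150329589844), 125.99702453613281) n 111
[(array([525.8, 278.9, 157.3]), array([ 2.2, -2.2, -2. ,  2.3]))]
```

```bash
python3 -c "
from rig import ctrl
print(ctrl.finish_job())"
```

```text
the job is handed in; nothing more can be done
None
```

I handed the job in at about 62 s: breaker tripped and relatched, and the stack built (meter disc, three specimens, meter disc), all about 1–2 mm of centre; the hood first jammed tilted, was re-pressed level, and held a 25 N pull, so I take both clips as snapped; beaker, bottle and lever showed no shift, but I did not recheck the bulb.

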